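# Uncap push-and-turn tubs and load the cap marker

## Task

Take the child-resistant cap off every tub that still has one (press it down hard and turn it anticlockwise about a sixth of a turn, then lift it off; never force it) and set each cap rim down, fully seated, in a pocket of the yellow tray. Then slide the tray along the bench, without lifting it and without caps or tray touching the underside of the overhanging head, until its back edge is up against the station's tower and its ends line up with the head's ends, press the green start button, and draw the tray back out along the bench until it is wholly clear of the head, all caps still seated. Leave the hex key and memory key where they lie.

Things in the scene. Friction and masses are not known exactly. Their poses are not given: they have to be found in the camera images.
- tub_a: orange tub, 60 mm across, fixed to the bench by a 74 mm foot; origin at the foot's centre on the bench, z up; shoulder at 70 mm, 31 mm wide neck up to 91 mm. A seated cap has its rim at 80 mm and its top at 108 mm, sprung up with 4 N. Black mark under the shoulder at its x axis (locked), white mark 60 degrees anticlockwise (open). It may be open already
- cap_a: white ribbed cap on the tub of the same letter, 51 mm across, 28 mm high, 50 g; origin at the centre of its open rim, z up through the closed top; hollow below 18 mm. Locked under the neck's lugs with its x (red pointer) along the tub's x. To open: press down 6.3 mm (12 N; frees at 4.5 mm, stops at 8.5), keep pressed, turn 60 degrees anticlockwise (47 to 73 will do), lift straight off. None from the start: absent
- tub_b: blue tub, 60 mm across, fixed to the bench by a 74 mm foot; origin at the foot's centre on the bench, z up; shoulder at 70 mm, 31 mm wide neck up to 91 mm. A seated cap has its rim at 80 mm and its top at 108 mm, sprung up with 4 N. Black mark under the shoulder at its x axis (locked), white mark 60 degrees anticlockwise (open). It may be open already
- cap_b: white ribbed cap on the tub of the same letter, 51 mm across, 28 mm high, 50 g; origin at the centre of its open rim, z up through the closed top; hollow below 18 mm. Locked under the neck's lugs with its x (red pointer) along the tub's x. To open: press down 6.3 mm (12 N; frees at 4.5 mm, stops at 8.5), keep pressed, turn 60 degrees anticlockwise (47 to 73 will do), lift straight off. None from the start: absent
- tub_c: green tub, 60 mm across, fixed to the bench by a 74 mm foot; origin at the foot's centre on the bench, z up; shoulder at 70 mm, 31 mm wide neck up to 91 mm. A seated cap has its rim at 80 mm and its top at 108 mm, sprung up with 4 N. Black mark under the shoulder at its x axis (locked), white mark 60 degrees anticlockwise (open). It may be open already
- cap_c: white ribbed cap on the tub of the same letter, 51 mm across, 28 mm high, 50 g; origin at the centre of its open rim, z up through the closed top; hollow below 18 mm. Locked under the neck's lugs with its x (red pointer) along the tub's x. To open: press down 6.3 mm (12 N; frees at 4.5 mm, stops at 8.5), keep pressed, turn 60 degrees anticlockwise (47 to 73 will do), lift straight off. None from the start: absent
- tub_d: grey tub, 60 mm across, fixed to the bench by a 74 mm foot; origin at the foot's centre on the bench, z up; shoulder at 70 mm, 31 mm wide neck up to 91 mm. A seated cap has its rim at 80 mm and its top at 108 mm, sprung up with 4 N. Black mark under the shoulder at its x axis (locked), white mark 60 degrees anticlockwise (open). It may be open already
- cap_d: white ribbed cap on the tub of the same letter, 51 mm across, 28 mm high, 50 g; origin at the centre of its open rim, z up through the closed top; hollow below 18 mm. Locked under the neck's lugs with its x (red pointer) along the tub's x. To open: press down 6.3 mm (12 N; frees at 4.5 mm, stops at 8.5), keep pressed, turn 60 degrees anticlockwise (47 to 73 will do), lift straight off. None from the start: absent
- tray: loose yellow tray, 0.5 kg; origin at the centre of its underside; plate 80 mm along x, 300 along y, 10 high, with four round pockets 58 mm across, 6 deep (floor at 4 mm) at y = +114, +38, -38, -114 mm; a tongue 50 mm wide, 8 high, runs to x = -115 mm and carries a black upright tab: centre x = -100 mm, 34 mm along x, 12 thick along y, top at 41 mm. A seated cap's top is at 32 mm
- pocket_1 (a point): centre of the floor of the tray's pocket at y = +114 mm in the tray's frame, 4 mm above the tray's underside
- pocket_2 (a point): centre of the floor of the tray's pocket at y = +38 mm in the tray's frame, 4 mm above the tray's underside
- pocket_3 (a point): centre of the floor of the tray's pocket at y = -38 mm in the tray's frame, 4 mm above the tray's underside
- pocket_4 (a point): centre of the floor of the tray's pocket at y = -114 mm in the tray's frame, 4 mm above the tray's underside
- tray_handle (a point): middle of the black tab of the tray, 30 mm above the tray's underside, 11 mm below the tab's top; grasp across its 12 mm thickness (tray's y) from above; x axis along the tray's x
- station: fixed marking station; its origin lies on the bench where the origin of the tray belongs, its axes as the tray's when home. Grey tower: front face at x = +42 mm, 300 mm wide, 120 mm high; the white head overhangs from it, x from -50 to +50 mm, y from -150 to +150 mm, underside 44 mm and top 64 mm above the bench, open in front and at the sides
- head_plate: the white overhanging head of the station; origin at the centre of its underside, 44 mm above the bench
- start_button_top (a point): centre of the top of the green start button (26 mm across) on the head's top near its +y end, about 18 mm above the head; press straight down, travel 6 mm, 5 N when fully down, springs back
- start_button (a joint): how far the start button is pressed, 0 (up) to 0.006 m; counts when over 0.004
- hex_key: L-shaped hex key lying on the bench, 39 x 104 x 7 mm, loose, to be left alone; origin at the centre of its underside
- memory_key: blue memory key lying on the bench, 17 x 46 x 8 mm, loose, to be left alone; origin at the centre of its underside
Mind the look-alikes: they are no part of the job. What is shaped like the cap_a but blue is not meant.

How it is judged:
By the outcome, as a careful person would: the job done as asked, in the order asked, and still so for the second after the job is handed in, with the robot touching nothing.
Of cap_a, cap_b, cap_c, cap_d only 3 to 4 are there at a start; the rules pass over those that are not, and their reading is None.
At some moment in a run one of tray may be knocked a few centimetres aside while the robot is not near it.
It also fails if it takes over 210 s, if anything falls off the work surface, if the arm or the gripper's body presses on something with over 40 N, if the wrist force passes 120 N, or if a joint passes its speed limit or range.

## Robot

A 6-joint arm with a two-finger parallel gripper is mounted at the origin on a cart in front of the work surface, level with it; the furniture and walls round the work are solid. World frame = base frame: x ahead of the robot, y to its left, z up, the work surface at z = 0. Lengths are in m, angles in degrees, forces in N, time in s.
With the tool pointing down it reaches from about 0.3 to 0.875 m from the base axis. Payload 6.4 kg.
Tool frame: the origin (TCP) lies at the very end of the fingers, on their centre line; the grasp point (between the pads) lies 19 mm behind it (env.tcp_to_grasp is the distance from the TCP to the grasp point, in m); x points along the fingers, z is the direction in which the jaws open and shut, and the axes are right-handed (so a half turn about x gives the same grasp; the last joint's range is limited). The gripper opens to 85 mm and grips with 20 to 120 N. Pads are 22 mm wide; open, the fingers measure 114 mm over their backs; the gripper's body (76 mm by 85 mm) begins 54 mm behind the grasp point. The pads swing forward as they close: fully open they stand 13 mm farther back than shut.
Start: joints at [-83.153, 10.359, 92.074, -0, 77.567, -11.82], TCP at [0.184, -0.545, 0.231] pointing down, gripper open.
Joint ranges: [-171.53, 171.53], [-51.25, 118.39], [17.06, 147.69], [-65.23, 245.23], [0, 150.52], [-178.68, 178.68]. Speed limits (degrees/s): [147.25, 147.25, 172.46, 180, 180, 180].

## Interface

Orientations are given as [roll, pitch, yaw] about the fixed x, y, z axes, in that order (R = Rz(yaw) Ry(pitch) Rx(roll)).
In Python, from station import env gives the robot as it stands.
- The arm moves only by the tool play_rows, never from a script. Its argument "increments" is a list that holds one entry, the list of rows, each a list of 5 numbers: the closure, from 0 (fully open) to 1 (shut), then the shift along the world's x, y, z in units of 50 mm (1.0 is 50 mm), then the turn about the world's z in units of 5 degrees (1.0 is 5 degrees). A call has exactly 10 rows; each row is the pose to reach, as a shift and turn from the pose commanded when the call began; what a row does not reach only later rows make up. A row lasts 1/8 s, in which the tool goes at most 62.5 mm and 10.7 degrees, less where a joint would pass 70% of its speed; a pose out of reach is approached as far as the arm can. A call with a gripper value outside its range is refused whole. The fingers move at their own pace and stop on an object; "squeeze" is the grip in N (left out, the last holds). Time passes only in rows, so rows that repeat a pose let the fingers close, or fill a call up. It gives the time, the measured TCP pose, the force and the opening at its end, in the units of the state.
- env.read_state(): the state, without advancing time (a new reading comes with each control period).
- env.camera(name): name is "scene" or "top" or "wrist"; returns the picture (480x640x3 uint8, red, green, blue); there is no depth.
- env.camera_info(name): a dict with "intrinsics" (3x3 intrinsics, pixels), "distortion" ([k1, k2, p1, p2, k3] as OpenCV has them; the pictures are not rectified), "extrinsics" (4x4, takes a point from world to camera coordinates); the wrist camera has in their place "T_tool_cam" (4x4, takes a point from camera to tool coordinates, whose origin is the TCP and whose axes are the tool frame's). Camera axes: x right, y down, z forward; pixel columns grow to the right and rows downward; lengths in m; the calibration is good to about 2 mm. A picture is of the moment at which its call begins: read the wrist's pose just before it. camera_info takes no time and is no camera call.
- env.sign_off(): hands the job in, once; it reports no verdict.
The state is a dict: "time_s": time; "joint_pos": joint angles; "qvel": joint speeds; "tau": joint torques, N m; "eef_pos": TCP position; "ee_rot": TCP orientation; "force": force on the tool from outside, world axes, zero at the start; "ft_torque": the same for the moment, N m; "gripper_width": finger opening in m.
Only numpy, scipy, OpenCV 4.12 (cv2) and the standard library are available. Lean on these libraries where they do the work, as an engineer would, in place of code of your own. Each camera call takes 0.05 s, during which the arm holds its last target. There are 200 camera calls.

## Working session

There is one attempt and no reset: what is moved stays moved. The work goes in short steps, Python scripts to look and compute and a tool call to move; the robot and the scene stay as the last step left them, time stands still between calls to the robot, and variables do not carry over. Pictures are saved under pics/ and viewed, about 12 in all and at most 16, crops included, and the job is handed in when it is done.

Besides the shell and the picture viewer there is one more tool, called after "Request:" in YAML: its name, and indented under it one key for each argument. play_rows: Moves the arm, as the interface text tells. Its arguments: {"type":"object","properties":{"increments":{"type":"array","items":{"type":"array","items":{"type":"array","items":{"type":"number"}}}},"squeeze":{"type":"number"}},"required":["increments"]}

```bash
ls; mkdir -p pics; python3 - <<'E'
from station import env
import cv2,numpy as np
np.set_printoptions(precision=4,suppress=True)
print(env.read_state())
for n in("scene","top","wrist"):
    cv2.imwrite(f"pics/{n}0.png",env.camera(n)[:,:,::-1]); print(n,env.camera_info(n))
print(env.tcp_to_grasp)
E
```

```text
pics
{'time_s': 0.0, 'joint_pos': array([-83.154 ,  10.4026,  92.1303,  -0.0003,  77.5688, -11.8206]), 'qvel': array([ 0.1438,  0.0606, -0.0731,  0.0527, -0.0097, -0.0357]), 'tau': array([ -0.0004, -44.4869, -35.1342,  -0.0003,   0.0091,   0.    ]), 'eef_pos': array([ 0.184 , -0.5442,  0.2304]), 'ee_rot': array([168.3196,  89.8982,  96.9862]), 'force': array([ 0.0367, -0.0326,  0.095 ]), 'ft_torque': array([-0.0286, -0.0426, -0.023 ]), 'gripper_width': 0.08530057656161519}
scene {'intrinsics': array([[467.5879,   0.    , 326.3392],
       [  0.    , 467.5879, 238.1479],
       [  0.    ,   0.    ,   1.    ]]), 'distortion': array([-0.017,  0.   ,  0.   ,  0.   ,  0.   ]), 'extrinsics': array([[-0.4063,  0.9136,  0.0169,  0.1721],
       [ 0.4767,  0.2278, -0.849 , -0.2047],
       [-0.7795, -0.3369, -0.5281,  1.7815],
       [ 0.    ,  0.    ,  0.    ,  1.    ]])}
top {'intrinsics': array([[511.8686,   0.    , 320.6878],
       [  0.    , 511.8686, 239.8856],
       [  0.    ,   0.    ,   1.    ]]), 'distortion': array([0.0223, 0.    , 0.    , 0.    , 0.    ]), 'extrinsics': array([[ 0.006 , -1.    , -0.0032,  0.0149],
       [-0.998 , -0.0057, -0.0622,  0.5662],
       [ 0.0622,  0.0036, -0.9981,  1.4255],
       [ 0.    ,  0.    ,  0.    ,  1.    ]])}
wrist {'intrinsics': array([[344.9033,   0.    , 321.4077],
       [  0.    , 344.9033, 245.9738],
       [  0.    ,   0.    ,   1.    ]]), 'distortion': array([-0.0422,  0.    ,  0.    ,  0.    ,  0.    ]), 'T_tool_cam': array([[-0.0002, -0.268 ,  0.9634, -0.142 ],
       [-0.0005, -0.9634, -0.268 ,  0.0679],
       [ 1.    , -0.0005,  0.0001, -0.0016],
       [ 0.    ,  0.    ,  0.    ,  1.    ]])}
0.0187
```

View pics/top0.png

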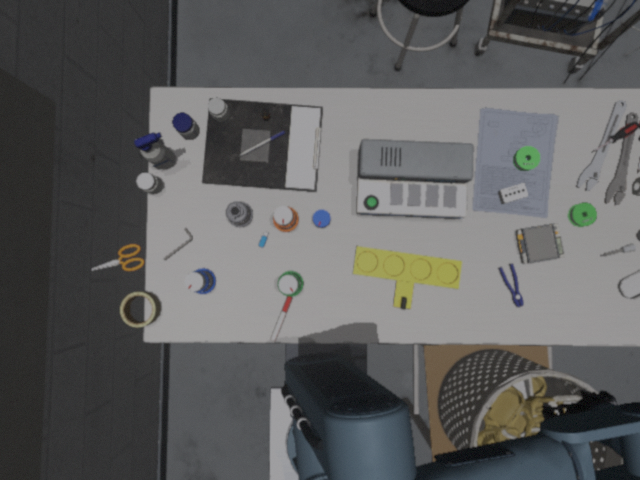

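View pics/scene0.png

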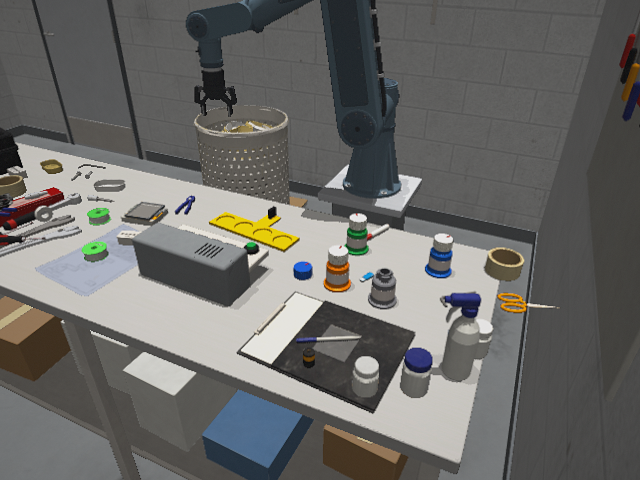

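Top view: candidate tubs are orange (285,218), blue (201,281) and green (290,284), all with white caps; grey (238,213) shows a bare neck. The look-alikes are the blue loose cap (321,218), the white jars (218,107) and (148,183), and the dark blue jar (183,124). The tray is at (408,268) and the station head at (411,198), with the button at (371,202).

```bash
cat > h.py <<'E'
import cv2,numpy as np
from station import env
np.set_printoptions(precision=4,suppress=True)
def px2w(n,uv,z,st=None):
    c=env.camera_info(n);K=c["intrinsics"];D=c["distortion"]
    uv=np.array(uv,float).reshape(-1,1,2)
    r=cv2.undistortPoints(uv,K,D).reshape(-1,2); r=np.c_[r,np.ones(len(r))]
    E=ext(n,st); R=E[:3,:3];o=-R.T@E[:3,3];d=r@R
    return o+d*((np.broadcast_to(z,len(r))-o[2])/d[:,2])[:,None]
def ext(n,st=None):
    c=env.camera_info(n)
    if n!="wrist": return c["extrinsics"]
    from scipy.spatial.transform import Rotation as Ro
    T=np.eye(4);T[:3,:3]=Ro.from_euler("xyz",st["ee_rot"],degrees=True).as_matrix();T[:3,3]=st["eef_pos"]
    return np.linalg.inv(T@c["T_tool_cam"])
def w2px(n,P,st=None):
    c=env.camera_info(n);E=ext(n,st)
    return cv2.projectPoints(np.array(P,float).reshape(-1,3),cv2.Rodrigues(E[:3,:3])[0],E[:3,3],c["intrinsics"],c["distortion"])[0].reshape(-1,2)
def crop(src,x,y,w,h,s,out):
    im=src if not isinstance(src,str) else cv2.imread(src)
    cv2.imwrite(out,cv2.resize(im[y:y+h,x:x+w],None,fx=s,fy=s,interpolation=cv2.INTER_CUBIC))
E
python3 - <<'E'
from h import *
im=cv2.imread("pics/top0.png")
a=cv2.resize(im[190:310,175:345],None,fx=4.5,fy=4.5,interpolation=cv2.INTER_CUBIC)
cv2.imwrite("pics/cropA.png",a)
crop(im,345,130,135,190,3.1,"pics/cropB.png")
crop("pics/scene0.png",310,205,160,110,5,"pics/cropC.png")
b=px2w("top",[(285,218),(201,281),(290,284)],.108);print(b)
print(px2w("top",[(238,213)],.091))
print(px2w("top",[(357,247),(462,262),(459,289),(353,273)],.01))
E
```

```text
[[0.618  0.1128 0.108 ]
 [0.4504 0.3317 0.108 ]
 [0.4438 0.0978 0.108 ]]
[[0.6326 0.2403 0.091 ]]
[[ 0.547  -0.0847  0.01  ]
 [ 0.5064 -0.3805  0.01  ]
 [ 0.4305 -0.3712  0.01  ]
 [ 0.4735 -0.0735  0.01  ]]
```

View pics/cropA.png

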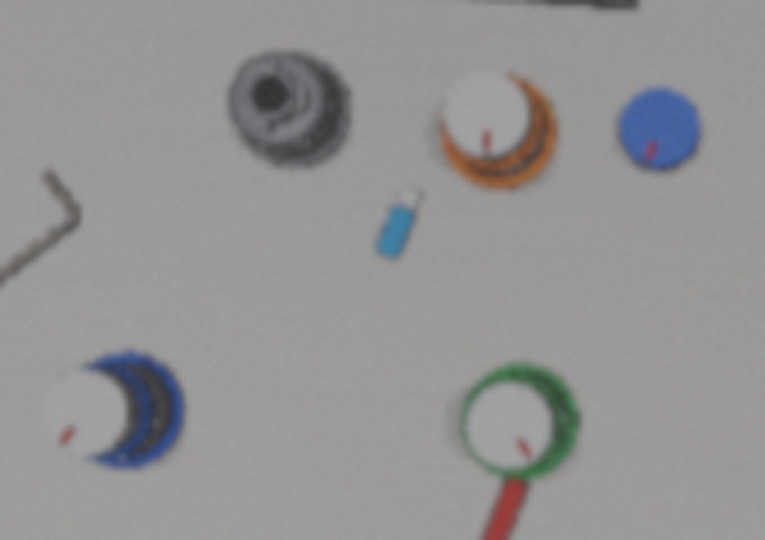

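View pics/cropB.png

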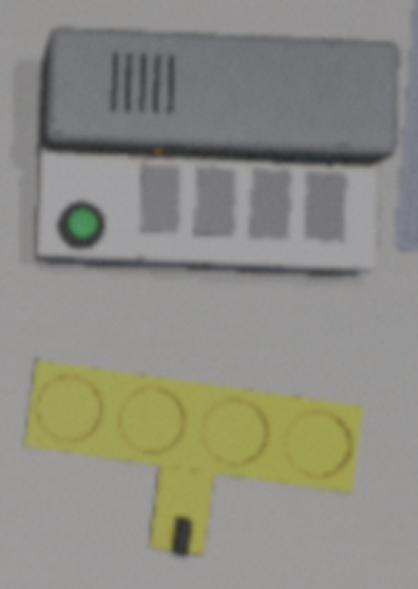

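View pics/cropC.png

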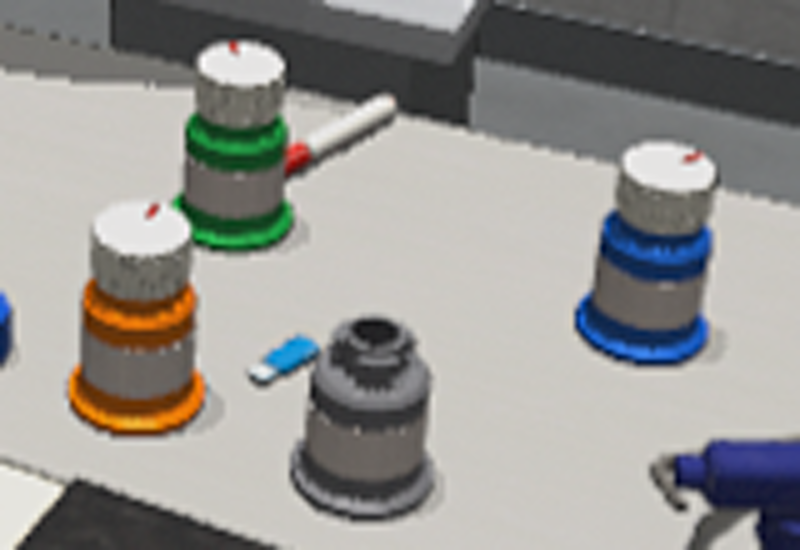

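```bash
python3 - <<'E'
from h import *
from scipy.spatial.transform import Rotation as Ro
st=env.read_state();R=Ro.from_euler("xyz",st["ee_rot"],degrees=True).as_matrix();print(R)
u=lambda x,y:(175+x/4.5,190+y/4.5)
print(px2w("top",[u(487,113),u(88,412),u(510,424)],.108), px2w("top",[u(270,94)],.091))
print(px2w("top",[u(503,132),u(125,410),u(520,420)],.07))
v=lambda x,y:(345+x/3.1,130+y/3.1)
print("tray top",px2w("top",[v(37,358),v(362,407),v(351,492),v(25,445)],.01))
print("pock",px2w("top",[v(69,407),v(152,420),v(235,432),v(318,444)],.01))
print("head",px2w("top",[v(38,258),v(372,269)],.064),"but",px2w("top",[v(83,224)],.082))
# scene check
s=lambda x,y:(310+x/5,205+y/5)
print("scene tops",px2w("scene",[s(141,229),s(669,167),s(241,67)],.108))
E
```

```text
[[-0.0002  0.9474  0.3201]
 [ 0.0014  0.3201 -0.9474]
 [-1.      0.0002 -0.0014]]
[[0.6257 0.1176 0.108 ]
 [0.4489 0.3486 0.108 ]
 [0.4432 0.1022 0.108 ]] [[0.6382 0.2485 0.091 ]]
[[0.6184 0.1107 0.07  ]
 [0.4494 0.3359 0.07  ]
 [0.4447 0.0988 0.07  ]]
tray top [[ 0.5513 -0.0845  0.01  ]
 [ 0.5084 -0.3799  0.01  ]
 [ 0.4313 -0.3691  0.01  ]
 [ 0.4719 -0.0737  0.01  ]]
pock [[ 0.5067 -0.1137  0.01  ]
 [ 0.4954 -0.1892  0.01  ]
 [ 0.4849 -0.2646  0.01  ]
 [ 0.4746 -0.3397  0.01  ]]
head [[ 0.6369 -0.0816  0.064 ]
 [ 0.6287 -0.3754  0.064 ]] but [[ 0.6648 -0.1196  0.082 ]]
scene tops [[0.6305 0.1232 0.108 ]
 [0.4532 0.3557 0.108 ]
 [0.4509 0.1098 0.108 ]]
```

Request:
play_rows:
  increments:
    - [[0, 0.5, 1.04, 0, 2], [0, 1, 2.08, 0, 4], [0, 1.5, 3.12, 0, 6], [0, 2, 4.16, 0, 8], [0, 2.5, 5.2, 0, 10], [0, 3, 6.24, 0, 12], [0, 3.5, 7.28, 0, 14], [0, 4, 8.32, 0, 16], [0, 4.5, 9.36, 0, 18], [0, 5, 10.4, 0, 20]]

```text
time_s: 1.4
eef_pos: [0.4346, -0.0229, 0.2314]
ee_rot: [-56.9, 90.0, -27.9]
force: [0.5, 0.3, -0.7]
gripper_width: 0.0854
```

Request:
play_rows:
  increments:
    - [[0, 0.3, 0.7, 0, 2], [0, 0.6, 1.4, 0, 4], [0, 0.9, 2.1, 0, 6], [0, 1.2, 2.86, -0.5, 8], [0, 1.42, 2.86, -1, 10], [0, 1.42, 2.86, -1.5, 12.26], [0, 1.42, 2.86, -2, 12.26], [0, 1.42, 2.86, -2, 12.26], [0, 1.42, 2.86, -2, 12.26], [0, 1.42, 2.86, -2, 12.26]]

```text
time_s: 2.65
eef_pos: [0.506, 0.1182, 0.1327]
ee_rot: [-90.1, 89.9, -0.1]
force: [-0.3, -0.2, 0.3]
gripper_width: 0.0852
```

```bash
cat >> h.py <<'E'
import json
def snap(n,tag):
    st=env.read_state(); im=env.camera(n)[:,:,::-1].copy()
    cv2.imwrite(f"pics/{tag}.png",im)
    json.dump({k:np.asarray(st[k]).tolist() for k in("eef_pos","ee_rot")},open(f"pics/{tag}.json","w"))
    return im,st
E
python3 - <<'E'
from h import *
im,st=snap("wrist","wA");print(st["time_s"],st["eef_pos"],st["ee_rot"],st["joint_pos"])
print(w2px("wrist",[[.627,.119,.108],[.597,.119,.065]],st))
E
```

```text
2.65 [0.506  0.1182 0.1327] [-90.0915  89.8625  -0.138 ] [  0.0474   9.7655 105.069   -0.0005  65.028  -89.9058]
[[320.5484 466.3522]
 [320.6274 381.8256]]
```

Request:
play_rows:
  increments:
    - [[0, -1, 0, 0.2, 0], [0, -2, -0.1, 0.2, 0], [0, -3, -0.3, 0.2, 0], [0, -3.36, -0.32, 0.1, 0], [0, -3.36, -0.32, 0, 0], [0, -3.36, -0.32, 0, 0], [0, -3.36, -0.32, 0, 0], [0, -3.36, -0.32, 0, 0], [0, -3.36, -0.32, 0, 0], [0, -3.36, -0.32, 0, 0]]

```text
time_s: 3.95
eef_pos: [0.3371, 0.1022, 0.1313]
ee_rot: [100.0, 90.0, -170.0]
force: [0.3, -0.6, -0.2]
gripper_width: 0.0853
```

```bash
python3 - <<'E'
from h import *
im,st=snap("wrist","wC");print(st["time_s"],st["eef_pos"],st["ee_rot"],st["joint_pos"])
print(w2px("wrist",[[.444,.103,.108],[.414,.103,.065]],st))
E
```

```text
3.95 [0.3371 0.1022 0.1313] [ 100.0145   89.9908 -170.0158] [ -2.6622 -13.4323 127.7066  -0.0022  65.7346 -92.631 ]
[[320.404  451.1075]
 [320.5187 366.3848]]
```

Request:
play_rows:
  increments:
    - [[0, 0.1, 1, 0, -2], [0, 0.2, 2, 0, -4], [0, 0.3, 3, 0, -6], [0, 0.5, 4, 0, -8], [0, 0.6, 5, 0, -9], [0, 0.76, 6, 0, -9], [0, 0.76, 6.42, 0, -9], [0, 0.76, 6.42, 0, -9], [0, 0.76, 6.42, 0, -9], [0, 0.76, 6.42, 0, -9]]

```text
time_s: 5.25
eef_pos: [0.3751, 0.4222, 0.1313]
ee_rot: [-169.0, 90.0, -124.1]
force: [0.6, -0.6, 0.1]
gripper_width: 0.0851
```

```bash
python3 - <<'E'
from h import *
im,st=snap("wrist","wB");print(st["time_s"],st["eef_pos"],st["ee_rot"],st["joint_pos"])
print(w2px("wrist",[[.451,.351,.108],[.430,.372,.065]],st))
ims=[cv2.resize(cv2.imread(f"pics/w{k}.png")[290:480,220:420],None,fx=2,fy=2,interpolation=cv2.INTER_CUBIC) for k in "ACB"]
m=np.vstack([np.hstack(ims[:2]),np.hstack([ims[2],ims[2]*0])])[:760]
m=np.hstack(ims); m=cv2.resize(m,None,fx=800/m.shape[1],fy=800/m.shape[1])
cv2.imwrite("pics/mont.png",m);print(m.shape)
E
```

```text
5.25 [0.3751 0.4222 0.1313] [-168.9989   89.9744 -124.095 ] [36.3454 15.376  98.412  -0.0094 66.2361 -8.5548]
[[325.9729 448.5204]
 [325.3503 364.2934]]
(253, 800, 3)
```

View pics/mont.png

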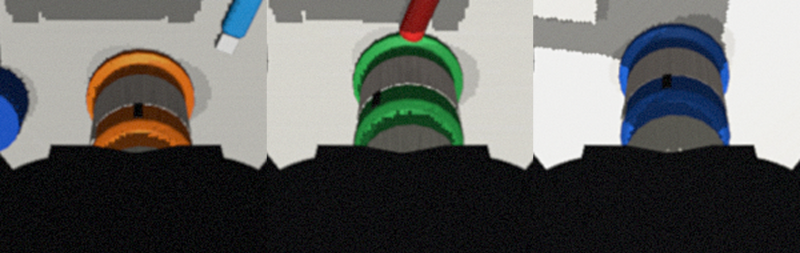

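Montage: the black marks at (138,110) orange, (376,99) green and (667,82) blue each lie at that cap's red pointer, so all three caps are locked. Next is a hover over B.

Request:
play_rows:
  increments:
    - [[0, 0, 0, 0.4, -2], [0, 0.3, -0.3, 0.4, -4], [0, 0.6, -0.6, 0.4, -6], [0, 0.9, -0.9, 0.4, -8], [0, 1.2, -1.2, 0.4, -10], [0, 1.52, -1.42, 0.4, -12], [0, 1.52, -1.42, 0.4, -14], [0, 1.52, -1.42, 0.4, -16], [0, 1.52, -1.42, 0.4, -18], [0, 1.52, -1.42, 0.4, -20]]

```text
time_s: 6.55
eef_pos: [0.4512, 0.3515, 0.1515]
ee_rot: [73.0, 90.0, 17.6]
force: [-0.2, -0.3, -0.3]
gripper_width: 0.0854
```

Request:
play_rows:
  increments:
    - [[0, 0, 0, 0, -2], [0, 0, 0, 0, -2.6], [0, 0, 0, 0, -2.6], [0, 0, 0, 0, -2.6], [0, 0, 0, 0, -2.6], [0, 0, 0, 0, -2.6], [0, 0, 0, 0, -2.6], [0, 0, 0, 0, -2.6], [0, 0, 0, 0, -2.6], [0, 0, 0, 0, -2.6]]

```text
time_s: 7.8
eef_pos: [0.451, 0.3523, 0.1512]
ee_rot: [-108.0, 90.0, -176.0]
force: [-0.0, -0.0, -0.2]
gripper_width: 0.0856
```

```bash
python3 - <<'E'
from h import *
im,st=snap("wrist","hB");print(st["time_s"],st["eef_pos"],st["ee_rot"],st["joint_pos"])
t=np.arange(0,2*np.pi,.1)
for c,rr in (((.451,.351),.0255),):
    P=w2px("wrist",np.c_[c[0]+rr*np.cos(t),c[1]+rr*np.sin(t),0*t+.108],st)
    print(P.mean(0))
    cr=im.copy(); 
    for p in P: cv2.circle(cr,tuple(int(round(v)) for v in p),0,(0,255,0),-1)
crop(cr,200,180,240,180,3.3,"pics/hBc.png")
E
```

```text
7.8 [0.451  0.3523 0.1512] [-107.9714   89.9947 -176.0012] [26.1112 14.8038 96.5422  0.0021 68.6588 94.1402]
[326.2221 273.7457]
```

View pics/hBc.png

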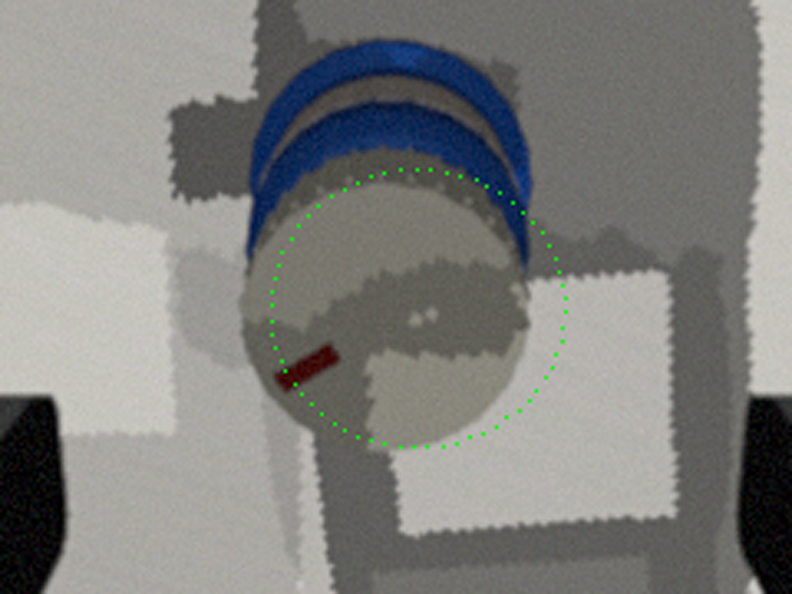

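Request:
play_rows:
  increments:
    - [[0, -0.04, 0.04, -0.3, 0], [0, -0.04, 0.04, -0.6, 0], [0, -0.04, 0.04, -0.9, 0], [0, -0.04, 0.04, -1.1, 0], [0, -0.04, 0.04, -1.25, 0], [0, -0.04, 0.04, -1.34, 0], [0, -0.04, 0.04, -1.34, 0], [0.3, -0.04, 0.04, -1.34, 0], [0.3, -0.04, 0.04, -1.34, 0], [0.3, -0.04, 0.04, -1.34, 0]]
  squeeze: 30

```text
time_s: 9.1
eef_pos: [0.4492, 0.3543, 0.0846]
ee_rot: [94.5, 90.0, 26.4]
force: [-0.1, 0.8, 0.5]
gripper_width: 0.0596
```

Request:
play_rows:
  increments:
    - [[1, 0, 0, 0, 0], [1, 0, 0, 0, 0], [1, 0, 0, 0, 0], [1, 0, 0, 0, 0], [1, 0, 0, 0, 0], [1, 0, 0, 0, 0], [1, 0, 0, 0, 0], [1, 0, 0, 0, 0], [1, 0, 0, 0, 0], [1, 0, 0, 0, 0]]
  squeeze: 30

```text
time_s: 10.35
eef_pos: [0.4492, 0.3544, 0.0844]
ee_rot: [113.9, 90.0, 45.8]
force: [-0.8, 0.7, 4.5]
gripper_width: 0.0499
```

Request:
play_rows:
  increments:
    - [[1, 0, 0, 0, 0], [1, 0, 0, 0, 0], [1, 0, 0, -0.03, 0], [1, 0, 0, -0.06, 0], [1, 0, 0, -0.09, 0], [1, 0, 0, -0.12, 0], [1, 0, 0, -0.13, 0], [1, 0, 0, -0.13, 0], [1, 0, 0, -0.13, 0], [1, 0, 0, -0.13, 0]]
  squeeze: 80

```text
time_s: 11.6
eef_pos: [0.4492, 0.3544, 0.0788]
ee_rot: [90.9, 90.0, 22.9]
force: [-4.0, -0.5, 11.6]
gripper_width: 0.0481
```

Request:
play_rows:
  increments:
    - [[1, 0, 0, -0.01, 1], [1, 0, 0, -0.01, 2.5], [1, 0, 0, -0.01, 4], [1, 0, 0, -0.01, 5.5], [1, 0, 0, -0.01, 7], [1, 0, 0, -0.01, 8.5], [1, 0, 0, -0.01, 10], [1, 0, 0, -0.01, 11.2], [1, 0, 0, -0.01, 12], [1, 0, 0, -0.01, 12]]

```text
time_s: 12.85
eef_pos: [0.4498, 0.3551, 0.0787]
ee_rot: [47.7, 89.9, 39.7]
force: [-2.2, 2.0, 12.1]
gripper_width: 0.0485
```

```bash
python3 - <<'E'
from h import *
im,st=snap("wrist","tB");print({k:st[k] for k in("time_s","eef_pos","force","ft_torque","gripper_width","joint_pos")})
crop(im,200,180,240,180,2.5,"pics/tBc.png")
E
```

```text
{'time_s': 12.85, 'eef_pos': array([0.4498, 0.3551, 0.0787]), 'force': array([-2.2113,  1.9738, 12.148 ]), 'ft_torque': array([0.2757, 0.4464, 0.1248]), 'gripper_width': 0.048479534352352846, 'joint_pos': array([26.4038, 20.4631, 98.8356,  0.0367, 60.5665, 34.3688])}
```

View pics/tBc.png

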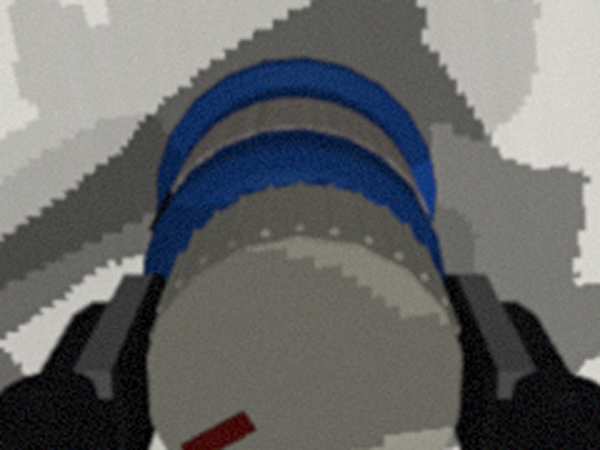

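Request:
play_rows:
  increments:
    - [[1, 0, 0, 0.1, 0], [1, 0, 0, 0.2, 0], [1, 0, 0, 0.4, 0], [1, 0, 0, 0.6, 0], [1, 0, 0, 0.9, 0], [1, 0, 0, 1.3, 0], [1, 0, 0, 1.7, 0], [1, 0, 0, 2.1, 0], [1, 0, 0, 2.1, 0], [1, 0, 0, 2.1, 0]]

```text
time_s: 14.15
eef_pos: [0.4487, 0.354, 0.1819]
ee_rot: [-138.6, 90.0, -146.6]
force: [-0.1, 0.2, -1.2]
gripper_width: 0.0482
```

```bash
python3 - <<'E'
from h import *
im,st=snap("top","topB");print({k:st[k] for k in("time_s","eef_pos","ee_rot","force","gripper_width","joint_pos")})
crop(im,340,220,140,100,5.5,"pics/topBc.png")
E
```

```text
{'time_s': 14.15, 'eef_pos': array([0.4487, 0.354 , 0.1819]), 'ee_rot': array([-138.5706,   89.9606, -146.6072]), 'force': array([-0.0789,  0.1802, -1.2137]), 'gripper_width': 0.04819632217352768, 'joint_pos': array([26.3755, 12.7203, 95.253 , -0.0051, 72.0658, 34.4136])}
```

View pics/topBc.png

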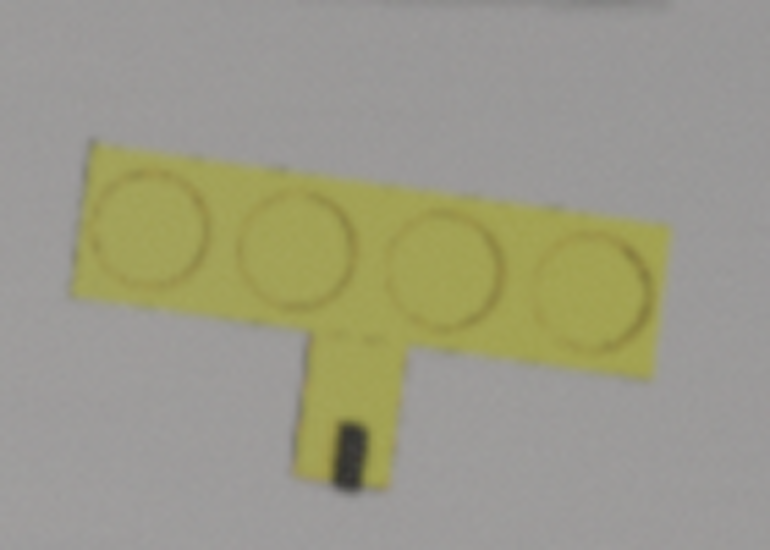

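Request:
play_rows:
  increments:
    - [[1, 0.04, -0.6, 0, 0], [1, 0.09, -1.8, 0, 0], [1, 0.13, -3, 0, 0], [1, 0.17, -4.2, 0, 0], [1, 0.22, -5.4, 0, 0], [1, 0.26, -6.6, 0, 0], [1, 0.3, -7.8, 0, 0], [1, 0.35, -9, 0, 0], [1, 0.39, -10.2, 0, 0], [1, 0.43, -11.4, 0, 0]]

```text
time_s: 15.45
eef_pos: [0.4698, -0.2174, 0.1814]
ee_rot: [144.0, 89.9, 136.0]
force: [0.5, 0.3, -1.5]
gripper_width: 0.0481
```

Request:
play_rows:
  increments:
    - [[1, 0.05, -1.2, 0, 0], [1, 0.09, -2.1, 0, 0], [1, 0.09, -2.48, 0, 0], [1, 0.09, -2.48, 0, 0], [1, 0.09, -2.48, 0, 0], [1, 0.09, -2.48, 0, 0], [1, 0.09, -2.48, 0, 0], [1, 0.09, -2.48, 0, 0], [1, 0.09, -2.48, 0, 0], [1, 0.09, -2.48, 0, 0]]

```text
time_s: 16.7
eef_pos: [0.475, -0.3398, 0.1823]
ee_rot: [157.9, 90.0, 149.8]
force: [-0.1, 0.2, -0.1]
gripper_width: 0.0485
```

```bash
python3 - <<'E'
from h import *
im,st=snap("wrist","p4");print({k:st[k] for k in("time_s","eef_pos","ee_rot","force","gripper_width","joint_pos")})
print(w2px("wrist",[[.5067,-.1137,.01],[.4954,-.1892,.01],[.4849,-.2646,.01],[.4746,-.3397,.01]],st))
E
```

```text
{'time_s': 16.7, 'eef_pos': array([ 0.475 , -0.3398,  0.1823]), 'ee_rot': array([157.8807,  89.9996, 149.8452]), 'force': array([-0.054 ,  0.2409, -0.1386]), 'gripper_width': 0.04848038489446491, 'joint_pos': array([-47.2087,  14.194 ,  93.4008,  -0.0001,  72.4056, -39.1732])}
[[321.799  -57.6646]
 [321.0517  47.4852]
 [321.2757 142.6519]
 [321.6422 227.1956]]
```

View pics/p4.png

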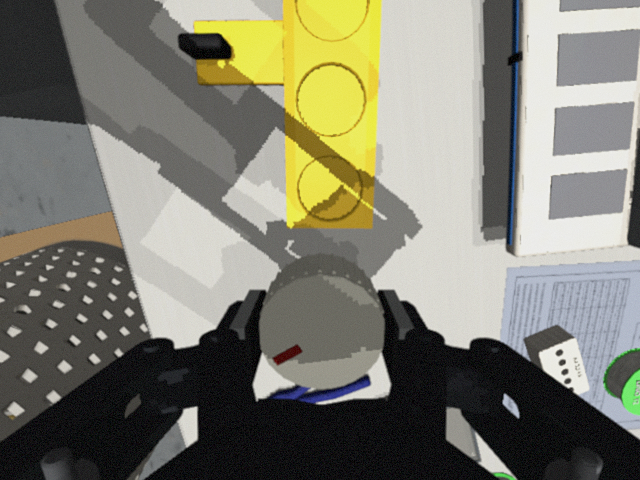

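```bash
python3 - <<'E'
from h import *
im=cv2.imread("pics/p4.png");st=json.load(open("pics/p4.json"))
print("wrist",px2w("wrist",[(331,99.5),(330.5,188)],.01,st), px2w("wrist",[(288,228),(372,229)],.01,st))
im,s=snap("top","topk"); old=cv2.imread("pics/topB.png")
for I in(old,im):
    h=cv2.cvtColor(I,cv2.COLOR_BGR2HSV);m=cv2.inRange(h,(24,90,90),(35,255,255));m[:,:330]=0;m[:,490:]=0;m[:200]=0;m[320:]=0
    ys,xs=np.nonzero(m);print(len(xs),xs.min(),xs.max(),ys.min(),ys.max())
cv2.imwrite("pics/topkc.png",cv2.resize(im[180:330,330:500],None,fx=4,fy=4,interpolation=cv2.INTER_CUBIC))
E
```

```text
wrist [[ 0.4981 -0.2306  0.01  ]
 [ 0.4876 -0.3049  0.01  ]] [[ 0.4434 -0.3361  0.01  ]
 [ 0.5209 -0.348   0.01  ]]
3281 354 460 247 307
2900 343 447 241 301
```

View pics/topkc.png

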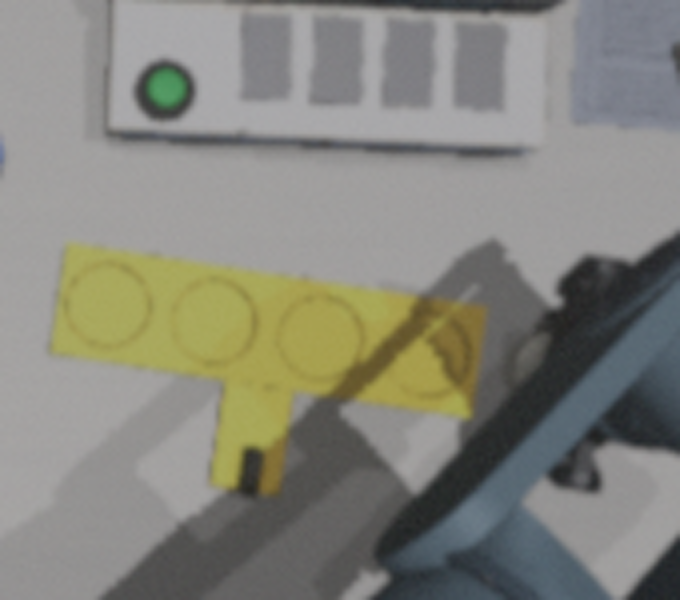

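```bash
python3 - <<'E'
from h import *
P=np.array([(109,304),(214,322),(320,339),(428,355)])/4+[330,180]-.375
W=px2w("top",P,.01);print(W)
d=W[0]-W[3];print(np.degrees(np.arctan2(-d[0],d[1])),np.linalg.norm(d))
E
```

```text
[[ 0.5226 -0.0844  0.01  ]
 [ 0.5103 -0.1585  0.01  ]
 [ 0.4988 -0.2332  0.01  ]
 [ 0.488  -0.3091  0.01  ]]
-8.748840100433997 0.2273622236270316
```

```bash
python3 - <<'E'
from h import *
from scipy.optimize import least_squares
st=json.load(open("pics/p4.json"));t=np.linspace(0,2*np.pi,200)
def ext4(p,r,z):
    P=w2px("wrist",np.c_[p[0]+r*np.cos(t),p[1]+r*np.sin(t),0*t+z],st);return np.r_[P.min(0),P.max(0)]
def fit(obs,r,z,p0): 
    s=least_squares(lambda p:ext4(p[:2],r,p[2])-obs if z is None else ext4(p,r,z)-obs,p0);return s.x,s.fun
print("cap",fit(np.array([259,273,384.5,389]),.0255,None,[.475,-.34,.205]))
print("cap zfix",fit(np.array([259,273,384.5,389]),.0255,.2054,[.475,-.34]))
print("p4",fit(np.array([297,155,364,220.5]),.029,.01,[.488,-.305]))
print("p3",fit(np.array([295.5,63,366,136.5]),.029,.01,[.498,-.23]))
E
python3 - <<'E'
import sys;sys.path.insert(0,'.')
from h import *
crop("pics/p4.png",240,140,170,270,2.2,"pics/p4c.png")
E
```

```text
cap (array([ 0.4744, -0.3412,  0.2012]), array([-1.0179,  1.0802,  1.0188, -1.2101]))
cap zfix (array([ 0.4747, -0.3391]), array([-3.2175, -0.5032,  3.2197,  1.078 ]))
p4 (array([ 0.4876, -0.3053]), array([ 1.461 ,  0.4556, -1.4612, -0.571 ]))
p3 (array([ 0.4978, -0.2313]), array([ 1.2368,  0.6105, -1.2382, -0.7184]))
```

View pics/p4c.png

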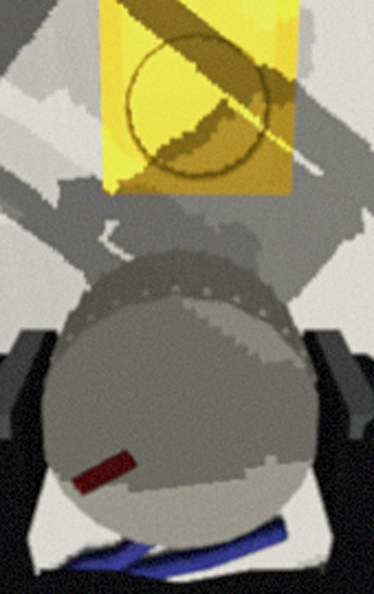

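Request:
play_rows:
  increments:
    - [[1, 0.26, 0.69, 0, 0], [1, 0.26, 0.69, -0.5, 0], [1, 0.26, 0.69, -1.3, 0], [1, 0.26, 0.69, -2.1, 0], [1, 0.26, 0.69, -2.7, 0], [1, 0.26, 0.69, -3.0, 0], [1, 0.26, 0.69, -3.2, 0], [1, 0.26, 0.69, -3.3, 0], [1, 0.26, 0.69, -3.36, 0], [1, 0.26, 0.69, -3.36, 0]]

```text
time_s: 18.05
eef_pos: [0.4884, -0.3055, 0.0148]
ee_rot: [-37.0, 89.9, -45.0]
force: [-0.5, 0.0, -0.7]
gripper_width: 0.0485
```

Request:
play_rows:
  increments:
    - [[1, 0, 0, -0.02, 0], [1, 0, 0, -0.04, 0], [1, 0, 0, -0.06, 0], [1, 0, 0, -0.08, 0], [1, 0, 0, -0.08, 0], [1, 0, 0, -0.08, 0], [1, 0, 0, -0.08, 0], [1, 0, 0, -0.08, 0], [1, 0, 0, -0.08, 0], [1, 0, 0, -0.08, 0]]

```text
time_s: 19.3
eef_pos: [0.4881, -0.3052, 0.0103]
ee_rot: [-25.7, 90.0, -33.7]
force: [-0.4, -0.3, -0.2]
gripper_width: 0.0483
```

Request:
play_rows:
  increments:
    - [[1, 0, 0, -0.01, 0], [1, 0, 0, -0.02, 0], [1, 0, 0, -0.03, 0], [1, 0, 0, -0.03, 0], [1, 0, 0, -0.03, 0], [1, 0, 0, -0.03, 0], [1, 0, 0, -0.03, 0], [1, 0, 0, -0.03, 0], [1, 0, 0, -0.03, 0], [1, 0, 0, -0.03, 0]]

```text
time_s: 20.55
eef_pos: [0.4881, -0.3053, 0.0091]
ee_rot: [-130.0, 90.0, -138.1]
force: [-3.2, 1.3, 5.6]
gripper_width: 0.0484
```

```bash
python3 - <<'E'
from h import *
im,st=snap("wrist","s4");print({k:st[k] for k in("time_s","eef_pos","force","ft_torque","gripper_width")})
crop(im,170,60,300,225,2.6,"pics/s4c.png")
E
```

```text
{'time_s': 20.55, 'eef_pos': array([ 0.4881, -0.3053,  0.0091]), 'force': array([-3.1635,  1.2916,  5.601 ]), 'ft_torque': array([0.2843, 0.3455, 0.0239]), 'gripper_width': 0.04841534510524599}
```

View pics/s4c.png

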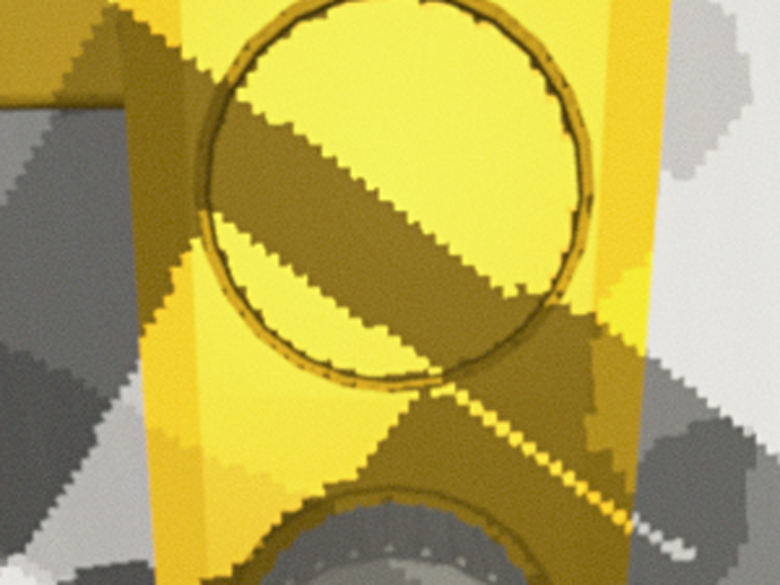

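Request:
play_rows:
  increments:
    - [[0.3, 0, 0, 0, 0], [0.2, 0, 0, 0, 0], [0, 0, 0, 0, 0], [0, 0, 0, 0, 0], [0, 0, 0, 0.1, 0], [0, 0, 0, 0.5, 0], [0, 0, 0, 1.2, 0], [0, 0, 0, 2.0, 0], [0, 0, 0, 2.82, 0], [0, 0, 0, 2.82, 0]]

```text
time_s: 21.85
eef_pos: [0.4905, -0.3074, 0.1557]
ee_rot: [-35.7, 89.4, -43.7]
force: [-0.7, -1.0, 0.3]
gripper_width: 0.0852
```

```bash
python3 - <<'E'
from h import *
im,st=snap("wrist","r4");print({k:st[k] for k in("time_s","eef_pos","force","gripper_width")})
crop(im,150,20,340,255,2.3,"pics/r4c.png")
E
```

```text
{'time_s': 21.85, 'eef_pos': array([ 0.4905, -0.3074,  0.1557]), 'force': array([-0.6731, -0.9513,  0.3491]), 'gripper_width': 0.0852345733610493}
```

Request:
play_rows:
  increments:
    - [[0, -0.1, 1, 0, -1.5], [0, -0.2, 2, 0, -3], [0, -0.3, 3, 0, -4.5], [0, -0.4, 4, 0, -6], [0, -0.5, 5, 0, -7.5], [0, -0.6, 6, 0, -9], [0, -0.7, 7, 0, -10.5], [0, -0.82, 8, 0, -12], [0, -0.82, 8.22, 0, -12], [0, -0.82, 8.22, 0, -12]]

```text
time_s: 23.15
eef_pos: [0.4466, 0.106, 0.1494]
ee_rot: [-91.0, 89.9, -158.9]
force: [1.0, 0.2, 0.5]
gripper_width: 0.0855
```

Request:
play_rows:
  increments:
    - [[0, 0, 0, 0, 0], [0, 0, 0, 0, 0], [0, 0, 0, 0, 0], [0, 0, 0, 0, 0], [0, 0, 0, 0, 0], [0, 0, 0, 0, 0], [0, 0, 0, 0, 0], [0, 0, 0, 0, 0], [0, 0, 0, 0, 0], [0, 0, 0, 0, 0]]

```text
time_s: 24.4
eef_pos: [0.4471, 0.1058, 0.1498]
ee_rot: [84.4, 90.0, 16.4]
force: [-0.1, -0.2, -0.1]
gripper_width: 0.0855
```

```bash
python3 - <<'E'
from h import *
im,st=snap("wrist","hC");print({k:st[k] for k in("time_s","eef_pos","ee_rot","force","gripper_width","joint_pos")})
a=cv2.resize(im[180:360,200:440],None,fx=2.4,fy=2.4)
b=cv2.imread("pics/r4.png")[20:275,150:490];b=cv2.resize(b,None,fx=1.6,fy=1.6)
h=max(a.shape[0],b.shape[0]);f=lambda i:cv2.copyMakeBorder(i,0,h-i.shape[0],0,0,0)
m=np.hstack([f(a),f(b)]);m=m[:, :];print(a.shape,b.shape);
cv2.imwrite("pics/mC.png",cv2.resize(m,None,fx=800/m.shape[1],fy=800/m.shape[1]));print(800/m.shape[1])
E
```

```text
{'time_s': 24.4, 'eef_pos': array([0.4471, 0.1058, 0.1498]), 'ee_rot': array([84.3978, 89.9971, 16.3659]), 'force': array([-0.14  , -0.2066, -0.0827]), 'gripper_width': 0.085504079073736, 'joint_pos': array([ -1.5495,   0.7618, 112.6452,   0.001 ,  66.5903,  66.482 ])}
(432, 576, 3) (408, 544, 3)
0.7142857142857143
```

View pics/mC.png

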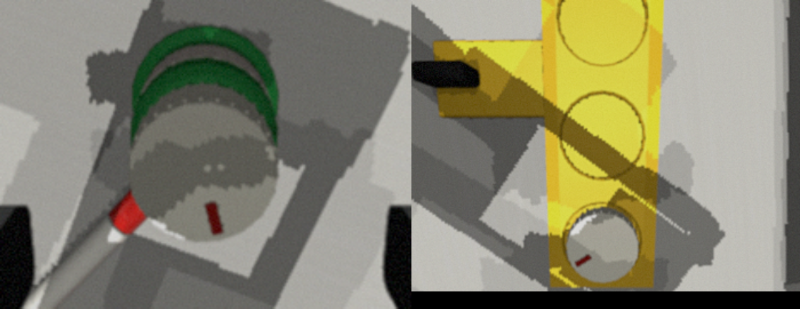

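Request:
play_rows:
  increments:
    - [[0, -0.06, 0.02, -0.3, 0], [0, -0.06, 0.02, -0.6, 0], [0, -0.06, 0.02, -0.9, 0], [0, -0.06, 0.02, -1.15, 0], [0, -0.06, 0.02, -1.32, 0], [0, -0.06, 0.02, -1.32, 0], [0.3, -0.06, 0.02, -1.32, 0], [1, -0.06, 0.02, -1.32, 0], [1, -0.06, 0.02, -1.32, 0], [1, -0.06, 0.02, -1.32, 0]]
  squeeze: 30

```text
time_s: 25.7
eef_pos: [0.4445, 0.1068, 0.0844]
ee_rot: [70.3, 89.9, 2.2]
force: [-0.8, -0.0, 3.6]
gripper_width: 0.0498
```

Request:
play_rows:
  increments:
    - [[1, 0, 0, 0, 0], [1, 0, 0, 0, 0], [1, 0, 0, 0, 0], [1, 0, 0, 0, 0], [1, 0, 0, 0, 0], [1, 0, 0, 0, 0], [1, 0, 0, 0, 0], [1, 0, 0, 0, 0], [1, 0, 0, 0, 0], [1, 0, 0, 0, 0]]
  squeeze: 80

```text
time_s: 26.95
eef_pos: [0.4443, 0.1067, 0.0839]
ee_rot: [62.7, 90.0, -5.3]
force: [3.9, 0.5, 5.1]
gripper_width: 0.0483
```

Request:
play_rows:
  increments:
    - [[1, 0, 0, -0.03, 0], [1, 0, 0, -0.06, 0], [1, 0, 0, -0.09, 0], [1, 0, 0, -0.12, 0], [1, 0, 0, -0.13, 0], [1, 0, 0, -0.13, 0], [1, 0, 0, -0.13, 0], [1, 0, 0, -0.13, 0], [1, 0, 0, -0.13, 0], [1, 0, 0, -0.13, 0]]

```text
time_s: 28.2
eef_pos: [0.4443, 0.1067, 0.0781]
ee_rot: [49.3, 90.0, -18.8]
force: [0.3, 1.5, 12.3]
gripper_width: 0.049
```

Request:
play_rows:
  increments:
    - [[1, 0, 0, 0, 1], [1, 0, 0, 0, 2.5], [1, 0, 0, 0, 4], [1, 0, 0, 0, 5.5], [1, 0, 0, 0, 7], [1, 0, 0, 0, 8.5], [1, 0, 0, 0, 10], [1, 0, 0, 0, 11.2], [1, 0, 0, 0, 12], [1, 0, 0, 0, 12]]

```text
time_s: 29.45
eef_pos: [0.4435, 0.107, 0.0779]
ee_rot: [176.3, 89.9, 168.3]
force: [-2.4, 2.6, 15.1]
gripper_width: 0.0486
```

Request:
play_rows:
  increments:
    - [[1, 0, 0, 0, 0], [1, 0, 0, 0.1, 0], [1, 0, 0, 0.2, 0], [1, 0, 0, 0.35, 0], [1, 0, 0, 0.55, 0], [1, 0, 0, 0.9, 0], [1, 0, 0, 1.3, 0], [1, 0, 0, 1.7, 0], [1, 0, 0, 2.1, 0], [1, 0, 0, 2.1, 0]]

```text
time_s: 30.7
eef_pos: [0.4448, 0.1067, 0.1837]
ee_rot: [3.5, 89.8, -4.5]
force: [-0.0, -0.1, 0.4]
gripper_width: 0.0486
```

```bash
python3 - <<'E'
from h import *
st=env.read_state();print({k:st[k] for k in("time_s","eef_pos","ee_rot","force","gripper_width")})
im,s=snap("top","topC")
h=cv2.cvtColor(im,cv2.COLOR_BGR2HSV);m=cv2.inRange(h,(24,90,90),(35,255,255));m[:,:330]=0;m[:,490:]=0;m[:200]=0;m[320:]=0
ys,xs=np.nonzero(m);print(len(xs),xs.min(),xs.max(),ys.min(),ys.max())
E
```

```text
{'time_s': 30.7, 'eef_pos': array([0.4448, 0.1067, 0.1837]), 'ee_rot': array([ 3.5136, 89.8487, -4.5194]), 'force': array([-0.0305, -0.1146,  0.351 ]), 'gripper_width': 0.04861474735690905}
2963 343 450 242 303
```

Request:
play_rows:
  increments:
    - [[1, 0.1, -0.6, 0, 0], [1, 0.2, -1.7, 0, 0], [1, 0.3, -2.9, 0, 0], [1, 0.4, -4.1, 0, 0], [1, 0.5, -5.3, 0, 0], [1, 0.7, -6.4, 0, 0], [1, 0.82, -7.2, 0, 0], [1, 0.82, -7.43, 0, 0], [1, 0.82, -7.43, 0, 0], [1, 0.82, -7.43, 0, 0]]

```text
time_s: 32.0
eef_pos: [0.4847, -0.2631, 0.1816]
ee_rot: [136.8, 89.9, 128.9]
force: [0.5, -0.7, -0.8]
gripper_width: 0.0489
```

```bash
cat >> h.py <<'E'
def pockets(im,st,guess):
    """refine pocket rim centres (z=.01) by maximising edge strength along projected 29 mm circle"""
    from scipy.optimize import minimize
    g=cv2.GaussianBlur(cv2.cvtColor(im,cv2.COLOR_BGR2GRAY),(0,0),1.5).astype(float)
    e=cv2.GaussianBlur(np.maximum(cv2.GaussianBlur(g,(0,0),4)-g,0),(0,0),1)
    t=np.linspace(0,2*np.pi,180)
    def sc(p):
        P=w2px("wrist",np.c_[p[0]+.0285*np.cos(t),p[1]+.0285*np.sin(t),0*t+.01],st)
        k=(P[:,1]>2)&(P[:,1]<290); P=P[k].astype(np.float32)
        return cv2.remap(e.astype(np.float32),P[:,0].copy(),P[:,1].copy(),cv2.INTER_LINEAR).mean() if k.sum()>60 else 0
    out=[]
    for q in guess:
        G=[(sc((q[0]+a,q[1]+b)),q[0]+a,q[1]+b) for a in np.arange(-.012,.0121,.001) for b in np.arange(-.012,.0121,.001)]
        out.append(max(G))
    return np.array(out)
E
python3 - <<'E'
from h import *
st=json.load(open("pics/p4.json"));print("ref",pockets(cv2.imread("pics/p4.png"),st,[(.488,-.305),(.498,-.231)]))
im,st=snap("wrist","p3");print({k:st[k] for k in("time_s","eef_pos","force","gripper_width")})
print("now",pockets(im,st,[(.498,-.231),(.509,-.156)]))
E
```

```text
ref [[15.8448  0.486  -0.305 ]
 [18.5733  0.498  -0.231 ]]
{'time_s': 32.0, 'eef_pos': array([ 0.4847, -0.2631,  0.1816]), 'force': array([ 0.5278, -0.6646, -0.7925]), 'gripper_width': 0.04893578796886038}
now [[14.3952  0.498  -0.23  ]
 [20.0361  0.509  -0.156 ]]
```

Request:
play_rows:
  increments:
    - [[1, 0.28, 0.69, 0, 0], [1, 0.28, 0.69, -0.5, 0], [1, 0.28, 0.69, -1.3, 0], [1, 0.28, 0.69, -2.1, 0], [1, 0.28, 0.69, -2.7, 0], [1, 0.28, 0.69, -3.0, 0], [1, 0.28, 0.69, -3.2, 0], [1, 0.28, 0.69, -3.3, 0], [1, 0.28, 0.69, -3.36, 0], [1, 0.28, 0.69, -3.36, 0]]

```text
time_s: 33.3
eef_pos: [0.4994, -0.2305, 0.0148]
ee_rot: [-29.3, 90.0, -37.3]
force: [-0.2, 0.8, -0.7]
gripper_width: 0.0485
```

Request:
play_rows:
  increments:
    - [[1, 0, 0, -0.02, 0], [1, 0, 0, -0.04, 0], [1, 0, 0, -0.06, 0], [1, 0, 0, -0.08, 0], [1, 0, 0, -0.09, 0], [1, 0, 0, -0.1, 0], [1, 0, 0, -0.11, 0], [1, 0, 0, -0.11, 0], [1, 0, 0, -0.11, 0], [1, 0, 0, -0.11, 0]]

```text
time_s: 34.55
eef_pos: [0.4991, -0.2303, 0.009]
ee_rot: [-49.7, 90.0, -57.8]
force: [-1.0, -0.3, 3.6]
gripper_width: 0.0485
```

Request:
play_rows:
  increments:
    - [[0.3, 0, 0, 0, 0], [0.2, 0, 0, 0, 0], [0, 0, 0, 0, 0], [0, 0, 0, 0, 0], [0, 0, 0, 0.1, 0], [0, 0, 0, 0.5, 0], [0, 0, 0, 1.2, 0], [0, 0, 0, 2.0, 0], [0, 0, 0, 2.82, 0], [0, 0, 0, 2.82, 0]]

```text
time_s: 35.8
eef_pos: [0.5014, -0.2319, 0.1542]
ee_rot: [-28.9, 89.5, -36.9]
force: [0.1, -0.5, -0.7]
gripper_width: 0.0855
```

Request:
play_rows:
  increments:
    - [[0, 0.3, 0.8, 0, -1.5], [0, 0.6, 1.7, 0, -3], [0, 0.9, 2.6, 0, -4.5], [0, 1.2, 3.5, 0, -6], [0, 1.5, 4.4, 0, -7.5], [0, 1.9, 5.3, 0, -9], [0, 2.3, 6.2, 0, -10.5], [0, 2.53, 7.04, 0, -12], [0, 2.53, 7.04, 0, -12], [0, 2.53, 7.04, 0, -12]]

```text
time_s: 37.05
eef_pos: [0.6248, 0.1214, 0.1488]
ee_rot: [-97.7, 89.9, -165.6]
force: [-0.3, 0.4, -0.0]
gripper_width: 0.0854
```

Request:
play_rows:
  increments:
    - [[0, 0, 0, 0, 0], [0, 0, 0, 0, 0], [0, 0, 0, 0, 0], [0, 0, 0, 0, 0], [0, 0, 0, 0, 0], [0, 0, 0, 0, 0], [0, 0, 0, 0, 0], [0, 0, 0, 0, 0], [0, 0, 0, 0, 0], [0, 0, 0, 0, 0]]

```text
time_s: 38.3
eef_pos: [0.6256, 0.1218, 0.1498]
ee_rot: [163.4, 90.0, 95.4]
force: [0.1, 0.6, -0.7]
gripper_width: 0.0852
```

```bash
cat > capfit.py <<'E'
from h import *
t=np.linspace(0,2*np.pi,180)
def capfit(im,st,c0,z):
    g=cv2.GaussianBlur(cv2.cvtColor(im,cv2.COLOR_BGR2LAB),(0,0),1).astype(np.float32)
    def ring(p,r):
        P=w2px("wrist",np.c_[p[0]+r*np.cos(t),p[1]+r*np.sin(t),0*t+z],st).astype(np.float32)
        return cv2.remap(g,P[:,0].copy(),P[:,1].copy(),cv2.INTER_LINEAR).reshape(-1,3)
    def sc(p): return np.minimum(np.linalg.norm(ring(p,.0243)-ring(p,.0267),axis=1),25).mean()
    return max((sc((c0[0]+a,c0[1]+b)),c0[0]+a,c0[1]+b) for a in np.arange(-.008,.0081,.0005) for b in np.arange(-.008,.0081,.0005))
E
python3 - <<'E'
from capfit import *
im,st=snap("wrist","hA");print({k:st[k] for k in("time_s","eef_pos","ee_rot","force","gripper_width","joint_pos")})
L=lambda k:(cv2.imread(f"pics/{k}.png"),json.load(open(f"pics/{k}.json")))
print("B (gripped .449 .3545)",capfit(*L("hB"),(.449,.3545),.107))
print("C (gripped .4443 .1067)",capfit(*L("hC"),(.4443,.1067),.107))
print("A",capfit(im,st,(.6257,.1215),.107))
E
```

```text
{'time_s': 38.3, 'eef_pos': array([0.6256, 0.1218, 0.1498]), 'ee_rot': array([163.3845,  89.9978,  95.3527]), 'force': array([ 0.0567,  0.5509, -0.7299]), 'gripper_width': 0.08516657018193106, 'joint_pos': array([ 0.3621, 22.574 , 86.5501,  0.0023, 70.8761, 68.3932])}Traceback (most recent call last):
  File "<stdin>", line 4, in <module>
  File "capfit.py", line 9, in capfit
    return max((sc((c0[0]+a,c0[1]+b)),c0[0]+a,c0[1]+b) for a in np.arange(-.008,.0081,.0005) for b in np.arange(-.008,.0081,.0005))
  File "capfit.py", line 9, in <genexpr>
    return max((sc((c0[0]+a,c0[1]+b)),c0[0]+a,c0[1]+b) for a in np.arange(-.008,.0081,.0005) for b in np.arange(-.008,.0081,.0005))
                ~~^^^^^^^^^^^^^^^^^^^
  File "capfit.py", line 8, in sc
    def sc(p): return np.minimum(np.linalg.norm(ring(p,.0243)-ring(p,.0267),axis=1),25).mean()
                                                ~~~~^^^^^^^^^
  File "capfit.py", line 6, in ring
    P=w2px("wrist",np.c_[p[0]+r*np.cos(t),p[1]+r*np.sin(t),0*t+z],st).astype(np.float32)
      ~~~~^^^^^^^^^^^^^^^^^^^^^^^^^^^^^^^^^^^^^^^^^^^^^^^^^^^^^^^^^^^
  File "h.py", line 17, in w2px
    c=env.camera_info(n);E=ext(n,st)
                           ~~~^^^^^^
  File "h.py", line 11, in ext
    c=env.camera_info(n)
ValueError: time passes only in moves, steps and waits
```

```bash
sed -i 's/env\.camera_info(n)/CI(n)/' h.py && sed -i '2a import functools\nCI=functools.lru_cache(None)(lambda n:env.camera_info(n))' h.py
python3 - <<'E'
from capfit import *
L=lambda k:(cv2.imread(f"pics/{k}.png"),json.load(open(f"pics/{k}.json")))
print("B (gripped .449 .3545)",capfit(*L("hB"),(.449,.3545),.107))
print("C (gripped .4443 .1067)",capfit(*L("hC"),(.4443,.1067),.107))
print("A",capfit(*L("hA"),(.6257,.1215),.107))
E
```

```text
B (gripped .449 .3545) (np.float32(23.348228), np.float64(0.447), np.float64(0.356))
C (gripped .4443 .1067) (np.float32(22.273783), np.float64(0.44129999999999997), np.float64(0.10720000000000002))
A (np.float32(22.77031), np.float64(0.6247), np.float64(0.1225))
```

Request:
play_rows:
  increments:
    - [[0, 0.02, 0, -0.3, 0], [0, 0.02, 0, -0.6, 0], [0, 0.02, 0, -0.9, 0], [0, 0.02, 0, -1.15, 0], [0, 0.02, 0, -1.32, 0], [0, 0.02, 0, -1.32, 0], [0.3, 0.02, 0, -1.32, 0], [1, 0.02, 0, -1.32, 0], [1, 0.02, 0, -1.32, 0], [1, 0.02, 0, -1.32, 0]]
  squeeze: 30

```text
time_s: 39.6
eef_pos: [0.6271, 0.1218, 0.0846]
ee_rot: [70.4, 89.9, 2.3]
force: [-0.8, 0.9, 3.3]
gripper_width: 0.0496
```

Request:
play_rows:
  increments:
    - [[1, 0, 0, 0, 0], [1, 0, 0, 0, 0], [1, 0, 0, 0, 0], [1, 0, 0, 0, 0], [1, 0, 0, 0, 0], [1, 0, 0, 0, 0], [1, 0, 0, 0, 0], [1, 0, 0, 0, 0], [1, 0, 0, 0, 0], [1, 0, 0, 0, 0]]
  squeeze: 80

```text
time_s: 40.85
eef_pos: [0.627, 0.1218, 0.0841]
ee_rot: [75.5, 89.9, 7.4]
force: [1.0, 0.2, 5.3]
gripper_width: 0.0489
```

Request:
play_rows:
  increments:
    - [[1, 0, 0, -0.03, 0], [1, 0, 0, -0.06, 0], [1, 0, 0, -0.09, 0], [1, 0, 0, -0.12, 0], [1, 0, 0, -0.13, 0], [1, 0, 0, -0.13, 0], [1, 0, 0, -0.13, 0], [1, 0, 0, -0.13, 0], [1, 0, 0, -0.13, 0], [1, 0, 0, -0.13, 0]]

```text
time_s: 42.1
eef_pos: [0.6271, 0.1218, 0.0787]
ee_rot: [66.1, 89.9, -1.9]
force: [-1.7, -0.2, 12.1]
gripper_width: 0.0487
```

Request:
play_rows:
  increments:
    - [[1, 0, 0, 0, 1], [1, 0, 0, 0, 2.5], [1, 0, 0, 0, 4], [1, 0, 0, 0, 5.5], [1, 0, 0, 0, 7], [1, 0, 0, 0, 8.5], [1, 0, 0, 0, 10], [1, 0, 0, 0, 11.2], [1, 0, 0, 0, 12], [1, 0, 0, 0, 12]]

```text
time_s: 43.35
eef_pos: [0.6273, 0.1224, 0.0788]
ee_rot: [34.7, 89.9, 26.7]
force: [-2.3, 2.2, 11.9]
gripper_width: 0.0487
```

Request:
play_rows:
  increments:
    - [[1, 0, 0, 0, 0], [1, 0, 0, 0.1, 0], [1, 0, 0, 0.2, 0], [1, 0, 0, 0.35, 0], [1, 0, 0, 0.55, 0], [1, 0, 0, 0.9, 0], [1, 0, 0, 1.3, 0], [1, 0, 0, 1.7, 0], [1, 0, 0, 2.1, 0], [1, 0, 0, 2.1, 0]]

```text
time_s: 44.6
eef_pos: [0.6281, 0.1218, 0.1852]
ee_rot: [8.1, 89.7, 0.1]
force: [0.5, -0.2, -0.3]
gripper_width: 0.0485
```

Request:
play_rows:
  increments:
    - [[1, -0.25, -0.6, 0, 0], [1, -0.6, -1.5, 0, 0], [1, -1, -2.4, 0, 0], [1, -1.4, -3.4, 0, 0], [1, -1.8, -4.4, 0, 0], [1, -2.2, -5.4, 0, 0], [1, -2.44, -6.24, 0, 0], [1, -2.44, -6.24, 0, 0], [1, -2.44, -6.24, 0, 0], [1, -2.44, -6.24, 0, 0]]

```text
time_s: 45.85
eef_pos: [0.5047, -0.189, 0.182]
ee_rot: [136.5, 90.0, 128.5]
force: [0.4, 0.3, -0.8]
gripper_width: 0.0484
```

```bash
python3 - <<'E'
from h import *
im,st=snap("wrist","p2");print({k:st[k] for k in("time_s","eef_pos","force","gripper_width")})
print("now",pockets(im,st,[(.5095,-.156),(.52,-.081)]))
E
```

```text
{'time_s': 45.85, 'eef_pos': array([ 0.5047, -0.189 ,  0.182 ]), 'force': array([ 0.3738,  0.3076, -0.8351]), 'gripper_width': 0.04839401103568993}
now [[14.5766  0.5085 -0.155 ]
 [20.1672  0.52   -0.081 ]]
```

Request:
play_rows:
  increments:
    - [[1, 0.1, 0.7, 0, 0], [1, 0.1, 0.7, -0.5, 0], [1, 0.1, 0.7, -1.3, 0], [1, 0.1, 0.7, -2.1, 0], [1, 0.1, 0.7, -2.7, 0], [1, 0.1, 0.7, -3.0, 0], [1, 0.1, 0.7, -3.2, 0], [1, 0.1, 0.7, -3.3, 0], [1, 0.1, 0.7, -3.36, 0], [1, 0.1, 0.7, -3.36, 0]]

```text
time_s: 47.15
eef_pos: [0.5099, -0.1555, 0.0148]
ee_rot: [-20.8, 89.9, -28.8]
force: [0.7, 0.1, -0.6]
gripper_width: 0.0484
```

Request:
play_rows:
  increments:
    - [[1, 0, 0, -0.02, 0], [1, 0, 0, -0.04, 0], [1, 0, 0, -0.06, 0], [1, 0, 0, -0.08, 0], [1, 0, 0, -0.09, 0], [1, 0, 0, -0.1, 0], [1, 0, 0, -0.11, 0], [1, 0, 0, -0.11, 0], [1, 0, 0, -0.11, 0], [1, 0, 0, -0.11, 0]]

```text
time_s: 48.4
eef_pos: [0.5096, -0.1553, 0.0092]
ee_rot: [-110.8, 90.0, -118.8]
force: [-1.7, 1.8, 5.1]
gripper_width: 0.0483
```

Request:
play_rows:
  increments:
    - [[0.3, 0, 0, 0, 0], [0.2, 0, 0, 0, 0], [0, 0, 0, 0, 0], [0, 0, 0, 0, 0], [0, 0, 0, 0.1, 0], [0, 0, 0, 0.5, 0], [0, 0, 0, 1.2, 0], [0, 0, 0, 2.0, 0], [0, 0, 0, 2.82, -1], [0, 0, 0, 2.82, -2]]

```text
time_s: 49.65
eef_pos: [0.512, -0.1566, 0.1543]
ee_rot: [-11.2, 89.5, -29.4]
force: [0.2, 0.0, -0.7]
gripper_width: 0.0853
```

Request:
play_rows:
  increments:
    - [[0, 0.2, -0.3, 0.2, -2], [0, 0.4, -0.6, 0.5, -4], [0, 0.6, -0.9, 1, -6], [0, 0.8, -1.2, 1, -8], [0, 1, -1.3, 1, -10], [0, 1, -1.3, 1, -12], [0, 1, -1.3, 1, -14], [0, 1, -1.3, 1, -16], [0, 1, -1.3, 1, -16], [0, 1, -1.3, 1, -16]]

```text
time_s: 50.9
eef_pos: [0.5595, -0.2203, 0.2]
ee_rot: [62.5, 90.0, -35.3]
force: [0.3, -0.4, -0.1]
gripper_width: 0.0851
```

Request:
play_rows:
  increments:
    - [[0, 0, 0, 0, 0], [0, 0, 0, 0, 0], [0, 0, 0, 0, 0], [0, 0, 0, 0, 0], [0, 0, 0, 0, 0], [0, 0, 0, 0, 0], [0, 0, 0, 0, 0], [0, 0, 0, 0, 0], [0, 0, 0, 0, 0], [0, 0, 0, 0, 0]]

```text
time_s: 52.15
eef_pos: [0.5596, -0.2203, 0.1998]
ee_rot: [95.8, 90.0, -2.3]
force: [-0.2, 0.0, 0.1]
gripper_width: 0.0854
```

```bash
python3 - <<'E'
from h import *
im,st=snap("wrist","stn");print({k:st[k] for k in("time_s","eef_pos","ee_rot","force","gripper_width","joint_pos")})
print(w2px("wrist",[[.635,-.08,.064],[.63,-.378,.064],[.665,-.118,.082]],st))
cv2.imwrite("pics/stnv.png",cv2.resize(im,(800,600),interpolation=cv2.INTER_CUBIC))
E
```

```text
{'time_s': 52.15, 'eef_pos': array([ 0.5596, -0.2203,  0.1998]), 'ee_rot': array([95.7803, 89.9967, -2.2525]), 'force': array([-0.192 ,  0.0384,  0.1283]), 'gripper_width': 0.08535818544440613, 'joint_pos': array([-32.7829,  15.294 ,  89.9   ,   0.0018,  74.8031,  65.2493])}
[[135.7346 167.3799]
 [512.724  118.8348]
 [162.0007 118.5658]]
```

View pics/stnv.png

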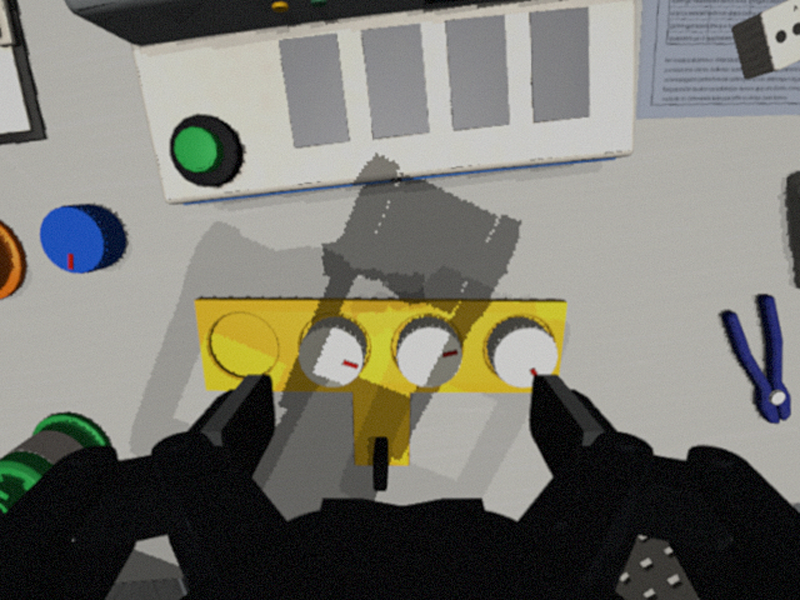

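Three caps sit in pockets 2, 3 and 4 (view pixels (330,350), (428,350), (522,350)). The head's front corners are at (169,202) and (634,154), the button at (195,149), and the tray's back corners at (195,297) and (566,300).

```bash
python3 - <<'E'
from h import *
st=json.load(open("pics/stn.json"));v=lambda L:[((x+.5)*.8-.5,(y+.5)*.8-.5) for x,y in L]
H=px2w("wrist",v([(169,202),(634,154)]),.064,st);T=px2w("wrist",v([(195,297),(566,300)]),.01,st)
B=px2w("wrist",v([(195,149)]),.082,st)
for n,P in(("head",H),("tray",T)):
    d=P[0]-P[1];print(n,P[:,:2],"len",np.linalg.norm(d),"yaw",np.degrees(np.arctan2(-d[0],d[1])),"mid",P.mean(0)[:2])
print("but",B)
ya=lambda d:np.arctan2(-d[0],d[1])
a=ya(H[0]-H[1]);S=H.mean(0)[:2]+.05*np.array([np.cos(a),np.sin(a)])
b=ya(T[0]-T[1]);O=T.mean(0)[:2]-.04*np.array([np.cos(b),np.sin(b)])
print("station",S,np.degrees(a),"tray",O,np.degrees(b),"handle",O-.1*np.array([np.cos(b),np.sin(b)]))
R=np.array([[np.cos(a),-np.sin(a)],[np.sin(a),np.cos(a)]]);print("button in station",R.T@(B[0,:2]-S))
E
```

```text
head [[ 0.6395 -0.0807]
 [ 0.6274 -0.3735]] len 0.29305051325092263 yaw -2.3739624045024925 mid [ 0.6335 -0.2271]
tray [[ 0.567  -0.0525]
 [ 0.5228 -0.3462]] len 0.2970630132016358 yaw -8.549478102482684 mid [ 0.5449 -0.1994]
but [[ 0.6653 -0.1135  0.082 ]]
station [ 0.6834 -0.2292] -2.3739624045024925 tray [ 0.5053 -0.1934] -8.549478102482684 handle [ 0.4064 -0.1786]
button in station [-0.0229  0.1149]
```

Request:
play_rows:
  increments:
    - [[0, -0.8, 0.2, 0, 0], [0, -1.8, 0.5, 0, 0], [0, -2.8, 0.8, 0, -0.06], [0, -3.08, 0.84, -0.3, -0.06], [0, -3.08, 0.84, -1.1, -0.06], [0, -3.08, 0.84, -2, -0.06], [0, -3.08, 0.84, -2.9, -0.06], [0, -3.08, 0.84, -3.5, -0.06], [0, -3.08, 0.84, -3.72, -0.06], [0, -3.08, 0.84, -3.72, -0.06]]
  squeeze: 20

```text
time_s: 53.45
eef_pos: [0.4055, -0.1783, 0.0138]
ee_rot: [-119.2, 90.0, 142.5]
force: [-0.1, 0.1, 1.2]
gripper_width: 0.0858
```

Request:
play_rows:
  increments:
    - [[0.4, 0, 0, 0, 0], [0.6, 0, 0, 0, 0], [0.7, 0, 0, 0, 0], [0.75, 0, 0, 0, 0], [0.75, 0, 0, 0, 0], [0.75, 0, 0, 0, 0], [1, 0, 0, 0, 0], [1, 0, 0, 0, 0], [1, 0, 0, 0, 0], [1, 0, 0, 0, 0]]
  squeeze: 20

```text
time_s: 54.7
eef_pos: [0.4056, -0.1785, 0.0139]
ee_rot: [35.3, 90.0, -63.1]
force: [-2.1, -2.2, 1.9]
gripper_width: 0.0116
```

Request:
play_rows:
  increments:
    - [[1, 0, 0, 0, 0], [1, 0, 0, 0, 0], [1, 0, 0, 0, 0], [1, 0, 0, 0, 0], [1, 0, 0, 0, 0], [1, 0, 0, 0, 0], [1, 0, 0, 0, 0], [1, 0, 0, 0, 0], [1, 0, 0, 0, 0], [1, 0, 0, 0, 0]]
  squeeze: 50

```text
time_s: 55.95
eef_pos: [0.4057, -0.1785, 0.0139]
ee_rot: [34.6, 90.0, -63.7]
force: [-2.5, -4.5, 4.1]
gripper_width: 0.0109
```

```bash
python3 - <<'E'
from h import *
im,st=snap("wrist","grip");print({k:st[k] for k in("time_s","eef_pos","force","ft_torque","gripper_width","joint_pos")})
E
```

```text
{'time_s': 55.95, 'eef_pos': array([ 0.4057, -0.1785,  0.0139]), 'force': array([-2.5482, -4.4571,  4.0973]), 'ft_torque': array([-0.5945,  0.3937, -0.3877]), 'gripper_width': 0.01092592499076263, 'joint_pos': array([-39.159 ,  13.3209, 118.5315,  -0.0165,  48.1207,  59.188 ])}
```

Request:
play_rows:
  increments:
    - [[1, 0.1, -0.06, 0, 0.1], [1, 0.25, -0.16, 0, 0.25], [1, 0.42, -0.27, 0, 0.4], [1, 0.6, -0.38, 0, 0.56], [1, 0.78, -0.49, 0, 0.72], [1, 0.96, -0.6, 0, 0.88], [1, 1.12, -0.71, 0, 1.04], [1, 1.25, -0.8, 0, 1.16], [1, 1.34, -0.85, 0, 1.24], [1, 1.34, -0.85, 0, 1.24]]

```text
time_s: 57.25
eef_pos: [0.4689, -0.2174, 0.0134]
ee_rot: [-123.2, 89.4, 144.9]
force: [-16.0, 7.6, 23.4]
gripper_width: 0.011
```

Request:
play_rows:
  increments:
    - [[1, 0, 0, 0, 0], [1, 0, 0, 0, 0], [1, 0, 0, 0, 0], [1, 0, 0, 0, 0], [1, 0, 0, 0, 0], [1, 0, 0, 0, 0], [1, 0, 0, 0, 0], [1, 0, 0, 0, 0], [1, 0, 0, 0, 0], [1, 0, 0, 0, 0]]

```text
time_s: 58.5
eef_pos: [0.4689, -0.2174, 0.0134]
ee_rot: [-123.2, 89.4, 144.8]
force: [-15.7, 8.8, 21.9]
gripper_width: 0.0112
```

```bash
python3 - <<'E'
from h import *
im,st=snap("wrist","pre");print({k:st[k] for k in("time_s","eef_pos","force","ft_torque","gripper_width","joint_pos")})
tp,_=snap("top","pretop")
a=cv2.resize(im[0:330],None,fx=.8,fy=.8); b=cv2.resize(tp[150:310,330:490],None,fx=2.5,fy=2.5,interpolation=cv2.INTER_CUBIC)
h=cv2.cvtColor(tp,cv2.COLOR_BGR2HSV);m=cv2.inRange(h,(24,80,80),(35,255,255));m[:,:330]=0;m[:,490:]=0;m[:180]=0;m[320:]=0
c=max(cv2.findContours(m,cv2.RETR_EXTERNAL,cv2.CHAIN_APPROX_NONE)[0],key=cv2.contourArea);print("tray rect",cv2.minAreaRect(c),cv2.boundingRect(c))
# back edge line & end columns
xs=c[:,0,0];ys=c[:,0,1]
top=np.array([[x,ys[xs==x].min()] for x in range(xs.min()+4,xs.max()-3)]);k=np.polyfit(top[:,0],top[:,1],1);print("tray back edge",k,np.abs(np.polyval(k,top[:,0])-top[:,1]).max())
g=cv2.cvtColor(tp,cv2.COLOR_BGR2GRAY).astype(float)
# head front edge: strongest bright->dark drop between rows 205..228
e=[];
for x in range(366,462):
    col=cv2.GaussianBlur(g[198:232,x:x+1],(1,5),1).ravel();d=np.diff(col);e.append((x,198+d.argmin()+.5))
e=np.array(e);k2=np.polyfit(e[:,0],e[:,1],1);r=np.abs(np.polyval(k2,e[:,0])-e[:,1]);k2=np.polyfit(e[r<1.5,0],e[r<1.5,1],1);print("head front",k2,(r<1.5).mean())
# ends
row=g[200:206].mean(0);print("head row202", [(x,int(row[x])) for x in list(range(352,364))+list(range(458,472))])
E
```

```text
{'time_s': 58.5, 'eef_pos': array([ 0.4689, -0.2174,  0.0134]), 'force': array([-15.7269,   8.7979,  21.9136]), 'ft_torque': array([1.2768, 2.5013, 0.3691]), 'gripper_width': 0.011203530625178789, 'joint_pos': array([-38.028 ,  21.3463, 107.4916,  -0.0386,  51.7652,  53.9707])}
tray rect ((405.7577819824219, 239.6701202392578), (105.4909439086914, 27.60299301147461), 2.1610796451568604) (353, 224, 106, 32)
tray back edge [  0.0366 211.5226] 0.5436566379127896
head front [  0.0413 197.0372] 0.9895833333333334
head row202 [(352, 141), (353, 141), (354, 140), (355, 134), (356, 117), (357, 138), (358, 159), (359, 165), (360, 166), (361, 166), (362, 160), (363, 132), (458, 166), (459, 166), (460, 166), (461, 166), (462, 166), (463, 165), (464, 166), (465, 163), (466, 154), (467, 149), (468, 153), (469, 154), (470, 154), (471, 151)]
```

```bash
python3 - <<'E'
from h import *
tp=cv2.imread("pics/pretop.png")
H=px2w("top",[(357,202),(466.3,202)],.064);Tl=px2w("top",[(353,232),(459,236)],.01)
print(H,Tl)
# tray left/right end from mask at rows
h=cv2.cvtColor(tp,cv2.COLOR_BGR2HSV);m=cv2.inRange(h,(24,80,80),(35,255,255))
for r in range(226,250,3):
    x=np.nonzero(m[r,340:480])[0]+340;print(r,x.min() if len(x) else None,x.max() if len(x) else None,end='; ')
# wrist picture: edges not viewed
H=px2w("top",[(357,212),(466.3,216)],.064); T=px2w("top",[(353.2,237),(458.6,241)],.01)
a=np.radians(-2.1);yv=np.array([-np.sin(a),np.cos(a)])
print("\ny along station: head",H[:,:2]@yv,(H[:,:2]@yv).mean(),"tray",T[:,:2]@yv,(T[:,:2]@yv).mean())
b=px2w("top",[(405,211.5+.0366*405)],.01);f=px2w("top",[(411,197.04+.0413*411)],.064);xv=np.array([np.cos(a),np.sin(a)])
print("x along: tray back",b[0,:2]@xv,"head front",f[0,:2]@xv)
E
```

```text
[[ 0.6678 -0.0808  0.064 ]
 [ 0.6693 -0.3794  0.064 ]] [[ 0.5895 -0.0733  0.01  ]
 [ 0.5798 -0.3729  0.01  ]]
226 354 409; 229 354 458; 232 354 458; 235 354 458; 238 354 458; 241 353 458; 244 353 458; 247 353 458; 
y along station: head [-0.0574 -0.3556] -0.20647441259583285 tray [-0.0527 -0.3507] -0.20170871483450467
x along: tray back 0.614168521173803 head front 0.643438224807433
```

Request:
play_rows:
  increments:
    - [[1, 0, 0, 0.005, 0], [1, 0, 0, 0.01, 0], [1, 0, 0, 0.01, 0], [1, 0, 0, 0.01, 0], [1, 0, 0, 0.01, 0], [1, 0, 0, 0.01, 0], [1, 0, 0, 0.01, 0], [1, 0, 0, 0.01, 0], [1, 0, 0, 0.01, 0], [1, 0, 0, 0.01, 0]]

```text
time_s: 59.85
eef_pos: [0.4689, -0.2174, 0.0134]
ee_rot: [-123.6, 89.4, 144.4]
force: [-13.0, 7.0, 16.9]
gripper_width: 0.0114
```

Request:
play_rows:
  increments:
    - [[1, 0, 0, 0.01, -0.02], [1, 0, 0, 0.02, -0.05], [1, 0, 0, 0.02, -0.05], [1, 0, 0, 0.02, -0.05], [1, 0.04, 0, 0.02, -0.05], [1, 0.1, 0, 0.02, -0.05], [1, 0.16, 0, 0.02, -0.05], [1, 0.22, 0, 0.02, -0.05], [1, 0.28, -0.01, 0.02, -0.05], [1, 0.34, -0.01, 0.02, -0.05]]

```text
time_s: 61.1
eef_pos: [0.4898, -0.2213, 0.0153]
ee_rot: [151.4, 90.0, 59.0]
force: [0.4, 0.3, -7.1]
gripper_width: 0.0109
```

Request:
play_rows:
  increments:
    - [[1, 0, 0, -0.01, 0], [1, 0, 0, -0.018, 0], [1, 0, 0, -0.018, 0], [1, 0, 0, -0.018, 0], [1, 0, 0, -0.018, 0], [1, 0, 0, -0.018, 0], [1, 0, 0, -0.018, 0], [1, 0, 0, -0.018, 0], [1, 0, 0, -0.018, 0], [1, 0, 0, -0.018, 0]]

```text
time_s: 62.35
eef_pos: [0.4895, -0.2213, 0.0144]
ee_rot: [-110.7, 90.0, 156.9]
force: [-0.1, -0.1, -7.5]
gripper_width: 0.011
```

Request:
play_rows:
  increments:
    - [[1, 0.06, 0, 0, 0], [1, 0.12, 0, 0, 0], [1, 0.18, 0, 0, 0], [1, 0.24, -0.01, 0, 0], [1, 0.3, -0.01, 0, 0], [1, 0.36, -0.01, 0, 0], [1, 0.42, -0.02, 0, 0], [1, 0.48, -0.02, 0, 0], [1, 0.54, -0.02, 0, 0], [1, 0.6, -0.02, 0, 0]]

```text
time_s: 63.6
eef_pos: [0.5197, -0.2222, 0.0144]
ee_rot: [-117.9, 90.0, 149.7]
force: [-0.1, -0.2, -7.7]
gripper_width: 0.0112
```

Request:
play_rows:
  increments:
    - [[1, 0, 0, -0.005, 0], [1, 0, 0, -0.01, 0], [1, 0, 0, -0.012, 0], [1, 0, 0, -0.012, 0], [1, 0, 0, -0.012, 0], [1, 0, 0, -0.012, 0], [1, 0, 0, -0.012, 0], [1, 0, 0, -0.012, 0], [1, 0, 0, -0.012, 0], [1, 0, 0, -0.012, 0]]

```text
time_s: 64.85
eef_pos: [0.5196, -0.2223, 0.0138]
ee_rot: [147.2, 90.0, 54.8]
force: [-0.4, 0.2, -6.2]
gripper_width: 0.0112
```

Request:
play_rows:
  increments:
    - [[1, 0, 0, -0.004, 0], [1, 0, 0, -0.008, 0], [1, 0, 0, -0.008, 0], [1, 0, 0, -0.008, 0], [1, 0, 0, -0.008, 0], [1, 0, 0, -0.008, 0], [1, 0, 0, -0.008, 0], [1, 0, 0, -0.008, 0], [1, 0, 0, -0.008, 0], [1, 0, 0, -0.008, 0]]

```text
time_s: 66.1
eef_pos: [0.5195, -0.2223, 0.0135]
ee_rot: [-73.4, 90.0, -165.8]
force: [-2.8, 0.6, 0.8]
gripper_width: 0.0108
```

Request:
play_rows:
  increments:
    - [[1, 0.05, 0, 0, 0], [1, 0.1, 0, 0, 0], [1, 0.15, 0, 0, 0], [1, 0.2, -0.01, 0, 0], [1, 0.25, -0.01, 0, 0], [1, 0.3, -0.01, 0, 0], [1, 0.35, -0.01, 0, 0], [1, 0.4, -0.02, 0, 0], [1, 0.45, -0.02, 0, 0], [1, 0.5, -0.02, 0, 0]]

```text
time_s: 67.35
eef_pos: [0.5436, -0.2234, 0.0135]
ee_rot: [-90.0, 89.9, 177.7]
force: [-7.9, 0.3, 5.8]
gripper_width: 0.0117
```

Request:
play_rows:
  increments:
    - [[1, 0.06, 0, 0, 0], [1, 0.12, 0, 0, 0], [1, 0.18, 0, 0.002, 0], [1, 0.24, -0.01, 0.002, 0], [1, 0.3, -0.01, 0.002, 0], [1, 0.36, -0.01, 0.002, 0], [1, 0.42, -0.01, 0.002, 0], [1, 0.48, -0.02, 0.002, 0], [1, 0.54, -0.02, 0.002, 0], [1, 0.54, -0.02, 0.002, 0]]

```text
time_s: 68.6
eef_pos: [0.5712, -0.2244, 0.0135]
ee_rot: [-81.4, 89.9, -173.7]
force: [-4.6, 0.3, 2.4]
gripper_width: 0.0111
```

```bash
python3 - <<'E'
from h import *
im,st=snap("wrist","near");print({k:st[k] for k in("time_s","eef_pos","force","ft_torque","gripper_width","joint_pos")})
tp,_=snap("top","neartop")
h=cv2.cvtColor(tp,cv2.COLOR_BGR2HSV);m=cv2.inRange(h,(24,80,80),(35,255,255));m[:,:335]=0;m[:,490:]=0;m[:180]=0;m[320:]=0
ys,xs=np.nonzero(m);print(len(xs), xs.min(),xs.max(),ys.min(),ys.max())
for r in range(ys.min(),ys.max()+1,2):
    x=xs[ys==r]; print(r,x.min(),x.max(),end="; ")
# head underside shows in wrist? yellow extents in wrist image
h=cv2.cvtColor(im,cv2.COLOR_BGR2HSV);m=cv2.inRange(h,(20,100,60),(35,255,255));ys,xs=np.nonzero(m);print("\nwrist yellow",len(xs),xs.min(),xs.max(),ys.min(),ys.max())
E
```

```text
{'time_s': 68.6, 'eef_pos': array([ 0.5712, -0.2244,  0.0135]), 'force': array([-4.5742,  0.3044,  2.4176]), 'ft_torque': array([0.231 , 1.0978, 0.0058]), 'gripper_width': 0.01114314451536885, 'joint_pos': array([-32.4986,  30.6364,  93.2729,  -0.0377,  56.1298,  59.8918])}
20 356 460 213 220
213 356 356; 215 358 359; 217 397 397; 219 457 460; 
wrist yellow 12427 264 379 177 318
```

Request:
play_rows:
  increments:
    - [[1, 0.03, 0, 0, 0], [1, 0.06, 0, 0, 0], [1, 0.09, 0, 0, 0], [1, 0.12, 0, 0, 0], [1, 0.15, -0.01, 0, 0], [1, 0.17, -0.01, 0, 0], [1, 0.19, -0.01, 0, 0], [1, 0.2, -0.01, 0, 0], [1, 0.2, -0.01, 0, 0], [1, 0.2, -0.01, 0, 0]]

```text
time_s: 69.95
eef_pos: [0.5808, -0.2248, 0.0136]
ee_rot: [-94.1, 89.9, 173.6]
force: [-6.9, 0.4, 4.2]
gripper_width: 0.0111
```

Request:
play_rows:
  increments:
    - [[1, 0.005, 0, 0, 0], [1, 0.01, 0, 0, 0], [1, 0.015, 0, 0, 0], [1, 0.02, 0, 0, 0], [1, 0.025, 0, 0, 0], [1, 0.03, 0, 0, 0], [1, 0.03, 0, 0, 0], [1, 0.03, 0, 0, 0], [1, 0.03, 0, 0, 0], [1, 0.03, 0, 0, 0]]

```text
time_s: 71.2
eef_pos: [0.5822, -0.2248, 0.0135]
ee_rot: [-92.7, 89.9, 174.9]
force: [-6.6, 0.2, 3.3]
gripper_width: 0.0112
```

Advancing 1 mm at a time until contact.

Request:
play_rows:
  increments:
    - [[1, 0.005, 0, 0, 0], [1, 0.01, 0, 0, 0], [1, 0.015, 0, 0, 0], [1, 0.02, 0, 0, 0], [1, 0.02, 0, 0, 0], [1, 0.02, 0, 0, 0], [1, 0.02, 0, 0, 0], [1, 0.02, 0, 0, 0], [1, 0.02, 0, 0, 0], [1, 0.02, 0, 0, 0]]

```text
time_s: 72.45
eef_pos: [0.5832, -0.2249, 0.0135]
ee_rot: [-92.6, 89.9, 175.0]
force: [-7.2, -0.2, 3.3]
gripper_width: 0.0115
```

Request:
play_rows:
  increments:
    - [[1, 0.005, 0, 0, 0], [1, 0.01, 0, 0, 0], [1, 0.015, 0, 0, 0], [1, 0.02, 0, 0, 0], [1, 0.02, 0, 0, 0], [1, 0.02, 0, 0, 0], [1, 0.02, 0, 0, 0], [1, 0.02, 0, 0, 0], [1, 0.02, 0, 0, 0], [1, 0.02, 0, 0, 0]]

```text
time_s: 73.7
eef_pos: [0.5842, -0.2249, 0.0136]
ee_rot: [-91.7, 89.9, 175.9]
force: [-7.6, -0.5, 3.5]
gripper_width: 0.0108
```

Request:
play_rows:
  increments:
    - [[1, 0.005, 0, 0, 0], [1, 0.01, 0, 0, 0], [1, 0.015, 0, 0, 0], [1, 0.02, 0, 0, 0], [1, 0.02, 0, 0, 0], [1, 0.02, 0, 0, 0], [1, 0.02, 0, 0, 0], [1, 0.02, 0, 0, 0], [1, 0.02, 0, 0, 0], [1, 0.02, 0, 0, 0]]

```text
time_s: 74.95
eef_pos: [0.5852, -0.2249, 0.0136]
ee_rot: [-90.4, 89.9, 177.2]
force: [-7.5, -0.6, 4.0]
gripper_width: 0.0115
```

Request:
play_rows:
  increments:
    - [[1, 0.005, 0, 0, 0], [1, 0.01, 0, 0, 0], [1, 0.015, 0, 0, 0], [1, 0.02, 0, 0, 0], [1, 0.02, 0, 0, 0], [1, 0.02, 0, 0, 0], [1, 0.02, 0, 0, 0], [1, 0.02, 0, 0, 0], [1, 0.02, 0, 0, 0], [1, 0.02, 0, 0, 0]]

```text
time_s: 76.2
eef_pos: [0.5854, -0.2249, 0.0136]
ee_rot: [-93.7, 89.8, 174.0]
force: [-12.2, -0.4, 6.6]
gripper_width: 0.0115
```

Request:
play_rows:
  increments:
    - [[0.7, 0, 0, 0, 0], [0.5, 0, 0, 0, 0], [0.2, 0, 0, 0, 0], [0, 0, 0, 0, 0], [0, 0, 0, 0.1, 0], [0, 0, 0, 0.5, 0], [0, 0, 0, 1.2, 0], [0, 0, 0, 1.9, 0], [0, 0, 0, 2.4, 0], [0, 0, 0, 2.4, 0]]

```text
time_s: 77.45
eef_pos: [0.5891, -0.2259, 0.1377]
ee_rot: [60.9, 89.6, -31.5]
force: [0.8, -0.3, -0.5]
gripper_width: 0.0856
```

Request:
play_rows:
  increments:
    - [[0, 0.15, 0.5, 0, 2], [0, 0.3, 1, 0, 4], [0, 0.5, 1.5, 0, 6], [0, 0.7, 2, 0, 8], [0, 0.9, 2.5, 0, 10], [0, 1.1, 3, 0, 12], [0, 1.3, 3.5, 0, 14], [0, 1.5, 3.9, 0, 16], [0, 1.5, 3.9, 0, 18], [0, 1.5, 3.9, 0, 18.4]]

```text
time_s: 78.7
eef_pos: [0.6615, -0.0293, 0.1325]
ee_rot: [169.5, 89.9, 169.2]
force: [0.6, -0.3, -0.5]
gripper_width: 0.0855
```

Request:
play_rows:
  increments:
    - [[0, 0, 0, 0, 0], [0, 0, 0, 0, 0], [0, 0, 0, 0, 0], [0, 0, 0, 0, 0], [0, 0, 0, 0, 0], [0, 0, 0, 0, 0], [0, 0, 0, 0, 0], [0, 0, 0, 0, 0], [0, 0, 0, 0, 0], [0, 0, 0, 0, 0]]

```text
time_s: 79.95
eef_pos: [0.6621, -0.0297, 0.1335]
ee_rot: [172.3, 90.0, 171.9]
force: [0.3, 0.5, 0.2]
gripper_width: 0.0853
```

```bash
python3 - <<'E'
from h import *
im,st=snap("wrist","end");print({k:st[k] for k in("time_s","eef_pos","ee_rot","force","gripper_width","joint_pos")})
a=np.radians(-2.3);S=np.array([.6833,-.2288]);R=np.array([[np.cos(a),-np.sin(a)],[np.sin(a),np.cos(a)]])
q=lambda x,y,z:np.r_[S+R@[x,y],z]
print(w2px("wrist",[q(-.05,.15,.064),q(.04,.15,.064),q(-.05,.15,.044),q(-.04,.15,.01),q(.04,.15,.01),q(-.023,.115,.082)],st))
cv2.imwrite("pics/endv.png",cv2.resize(im[60:420,100:580],None,fx=1.66,fy=1.66,interpolation=cv2.INTER_CUBIC))
E
```

```text
{'time_s': 79.95, 'eef_pos': array([ 0.6621, -0.0297,  0.1335]), 'ee_rot': array([172.2648,  89.9993, 171.8826]), 'force': array([0.2594, 0.4868, 0.1691]), 'gripper_width': 0.0852874111503315, 'joint_pos': array([-12.8102,  26.5763,  82.9955,  -0.0001,  70.4289, -12.4279])}
[[289.2906 327.4983]
 [420.2969 331.1461]
 [291.717  314.1285]
 [307.1047 295.8514]
 [402.6803 298.6703]
 [327.2484 389.2202]]
```

View pics/endv.png

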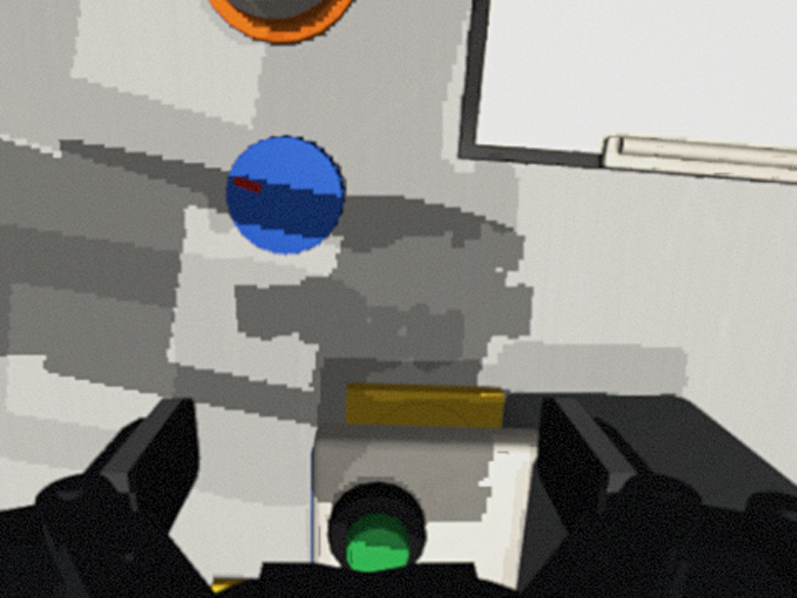

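```bash
python3 - <<'E'
from h import *
im=cv2.imread("pics/end.png")
for c0,c1 in((312,322),(340,350),(380,392)):
    p=im[286:342,c0:c1].mean(1);print(c0,[(286+i,*map(int,v)) for i,v in enumerate(p) if i%1==0])
E
```

```text
312 [(286, 68, 71, 72), (287, 72, 75, 75), (288, 71, 74, 74), (289, 69, 74, 75), (290, 46, 64, 73), (291, 20, 60, 74), (292, 9, 58, 73), (293, 8, 58, 72), (294, 14, 63, 79), (295, 12, 72, 91), (296, 16, 80, 99), (297, 16, 80, 99), (298, 10, 74, 95), (299, 19, 77, 94), (300, 15, 74, 93), (301, 18, 75, 94), (302, 13, 75, 93), (303, 17, 75, 93), (304, 14, 74, 92), (305, 14, 74, 92), (306, 15, 74, 93), (307, 16, 75, 94), (308, 13, 73, 92), (309, 13, 75, 93), (310, 16, 75, 94), (311, 14, 74, 93), (312, 13, 74, 92), (313, 12, 74, 93), (314, 20, 74, 92), (315, 44, 69, 80), (316, 57, 65, 69), (317, 61, 64, 66), (318, 60, 64, 66), (319, 62, 66, 67), (320, 61, 65, 67), (321, 65, 68, 69), (322, 61, 65, 67), (323, 63, 67, 69), (324, 70, 75, 77), (325, 79, 84, 86), (326, 86, 93, 95), (327, 94, 101, 103), (328, 100, 106, 109), (329, 104, 111, 114), (330, 108, 115, 119), (331, 111, 119, 122), (332, 113, 120, 124), (333, 116, 124, 127), (334, 119, 126, 129), (335, 117, 126, 129), (336, 122, 130, 132), (337, 125, 133, 136), (338, 129, 136, 141), (339, 131, 140, 144), (340, 133, 140, 145), (341, 134, 
[... 1567 characters left out ...]
13, 73, 93), (308, 15, 75, 93), (309, 14, 75, 92), (310, 13, 74, 93), (311, 10, 74, 92), (312, 14, 74, 92), (313, 18, 74, 92), (314, 15, 73, 92), (315, 11, 74, 92), (316, 23, 73, 90), (317, 47, 69, 78), (318, 60, 65, 69), (319, 63, 67, 69), (320, 63, 66, 68), (321, 64, 68, 71), (322, 66, 69, 72), (323, 66, 70, 72), (324, 66, 71, 73), (325, 69, 74, 77), (326, 80, 85, 87), (327, 90, 96, 99), (328, 101, 108, 111), (329, 111, 119, 122), (330, 116, 124, 127), (331, 121, 128, 132), (332, 125, 134, 137), (333, 130, 138, 144), (334, 131, 139, 144), (335, 130, 138, 143), (336, 131, 139, 144), (337, 131, 139, 143), (338, 131, 140, 143), (339, 128, 137, 141), (340, 129, 137, 142), (341, 130, 139, 142)]
```

Request:
play_rows:
  increments:
    - [[0, -0.03, -0.4, 0, -2], [0, -0.06, -1.2, 0, -4], [0, -0.1, -2, 0, -6], [0, -0.13, -2.8, 0, -8], [0, -0.16, -3.6, 0, -10], [0, -0.2, -4.4, 0, -12], [0, -0.23, -5.2, 0, -14], [0, -0.26, -6, 0, -16], [0, -0.29, -6.8, 0, -18], [0, -0.32, -7.6, 0, -20]]

```text
time_s: 81.25
eef_pos: [0.6459, -0.411, 0.1334]
ee_rot: [-155.8, 90.0, 103.5]
force: [0.8, 0.6, 0.8]
gripper_width: 0.085
```

Request:
play_rows:
  increments:
    - [[0, 0, -0.32, 0, -2], [0, 0, -0.32, 0, -4], [0, 0, -0.32, 0, -6], [0, 0, -0.32, 0, -8], [0, 0, -0.32, 0, -10], [0, 0, -0.32, 0, -12], [0, 0, -0.32, 0, -14], [0, 0, -0.32, 0, -16], [0, 0, -0.32, 0, -16.8], [0, 0, -0.32, 0, -16.8]]

```text
time_s: 82.5
eef_pos: [0.646, -0.4257, 0.1333]
ee_rot: [-41.3, 90.0, 134.4]
force: [0.2, 0.2, 0.6]
gripper_width: 0.0853
```

Request:
play_rows:
  increments:
    - [[0, 0, 0, 0, 0], [0, 0, 0, 0, 0], [0, 0, 0, 0, 0], [0, 0, 0, 0, 0], [0, 0, 0, 0, 0], [0, 0, 0, 0, 0], [0, 0, 0, 0, 0], [0, 0, 0, 0, 0], [0, 0, 0, 0, 0], [0, 0, 0, 0, 0]]

```text
time_s: 83.75
eef_pos: [0.6461, -0.4258, 0.1335]
ee_rot: [119.4, 90.0, -64.9]
force: [-0.5, 0.2, 0.4]
gripper_width: 0.0855
```

```bash
python3 - <<'E'
from h import *
im2,st2=snap("wrist","end2");print({k:st2[k] for k in("time_s","eef_pos","joint_pos")})
a=np.radians(-2.3);S=np.array([.6833,-.2288]);R=np.array([[np.cos(a),-np.sin(a)],[np.sin(a),np.cos(a)]])
L=lambda k:(cv2.imread(f"pics/{k}.png"),json.load(open(f"pics/{k}.json")))
for k,sg in(("end",1),("end2",-1)):
    im,st=L(k)
    for xs in(-.02,0,.02):
        # sample along a station-y line at z=.01 from outside inward
        s=np.arange(.175,.10,-.0005)
        P=w2px("wrist",[np.r_[S+R@[xs,sg*v],.01] for v in s],st).astype(np.float32)
        C=cv2.remap(cv2.GaussianBlur(im,(0,0),.7).astype(np.float32),P[:,0].copy(),P[:,1].copy(),cv2.INTER_LINEAR).reshape(-1,3)
        sat=C[:,2]-C[:,0]
        i=np.nonzero(sat>30)[0];o=i[0];
        j=o+np.nonzero(sat[o:]<30)[0][0]
        row0=P[o];row1=P[j]
        y0=R.T@(px2w("wrist",[row0],0.,st)[0,:2]-S);y1=R.T@(px2w("wrist",[row1],.044,st)[0,:2]-S)
        # end-face/top-face boundary: max brightness gain after outer edge
        d=np.gradient(C[:,1]);b=o+2+d[o+2:o+25].argmax()
        y2=s[b]
        print(k,xs,"px",row0,P[b],row1,"tray end z0 %.4f z10 %.4f head under %.4f"%(sg*y0[1],y2,sg*y1[1]))
E
```

```text
{'time_s': 83.75, 'eef_pos': array([ 0.6461, -0.4258,  0.1335]), 'joint_pos': array([-42.1429,  39.9988,  62.722 ,  -0.0003,  77.2785, 142.24  ])}
end -0.02 px [330.1131 290.6295] [329.9448 294.5306] [329.0261 315.7773] tray end z0 0.1483 z10 0.1490 head under 0.1467
end 0 px [354.1887 291.3466] [353.9391 295.2413] [352.5733 316.4539] tray end z0 0.1483 z10 0.1490 head under 0.1467
end 0.02 px [378.144  292.6001] [377.8142 296.4832] [376.052  317.1011] tray end z0 0.1478 z10 0.1485 head under 0.1467
end2 -0.02 px [311.6058 290.3835] [311.8207 294.841 ] [312.8463 316.0732] tray end z0 0.1488 z10 0.1490 head under 0.1468
end2 0 px [287.53  291.195] [287.7993 295.0905] [288.5605 306.0733] tray end z0 0.1488 z10 0.1495 head under 0.1555
end2 0.02 px [263.5287 291.9859] [263.8784 295.8732] [265.795  317.0462] tray end z0 0.1488 z10 0.1495 head under 0.1472
```

Request:
play_rows:
  increments:
    - [[1, 0.02, 0.5, 0, 1.8], [1, 0.06, 1.2, 0, 3.6], [1, 0.1, 1.9, 0, 5.4], [1, 0.15, 2.6, 0, 7.2], [1, 0.2, 3.4, 0, 9], [1, 0.25, 4.2, 0, 11], [1, 0.3, 5, 0, 13], [1, 0.34, 5.7, 0, 15], [1, 0.38, 6.25, 0, 17], [1, 0.38, 6.25, 0, 18.4]]
  squeeze: 20

```text
time_s: 85.05
eef_pos: [0.6652, -0.1106, 0.1336]
ee_rot: [176.8, 90.0, 84.8]
force: [0.0, -0.5, -0.4]
gripper_width: 0.0001
```

Request:
play_rows:
  increments:
    - [[1, 0, 0, 0, 0], [1, 0, 0, 0, 0], [1, 0, 0, -0.3, 0], [1, 0, 0, -0.6, 0], [1, 0, 0, -0.87, 0], [1, 0, 0, -0.95, 0], [1, 0, 0, -1.0, 0], [1, 0, 0, -1.04, 0], [1, 0, 0, -1.06, 0], [1, 0, 0, -1.06, 0]]

```text
time_s: 86.3
eef_pos: [0.6652, -0.1133, 0.081]
ee_rot: [69.3, 90.0, -23.1]
force: [-2.5, 1.2, 5.2]
gripper_width: -0.0
```

Request:
play_rows:
  increments:
    - [[1, 0, 0, -0.01, 0], [1, 0, 0, -0.02, 0], [1, 0, 0, -0.03, 0], [1, 0, 0, -0.04, 0], [1, 0, 0, -0.04, 0], [1, 0, 0, -0.04, 0], [1, 0, 0, -0.04, 0], [1, 0, 0, -0.04, 0], [1, 0, 0, -0.04, 0], [1, 0, 0, -0.04, 0]]

```text
time_s: 87.55
eef_pos: [0.6653, -0.1133, 0.08]
ee_rot: [65.1, 90.0, -27.3]
force: [-6.5, 1.7, 11.8]
gripper_width: 0.0001
```

Request:
play_rows:
  increments:
    - [[1, 0, 0, 0.05, 0], [1, 0, 0, 0.1, 0], [1, 0, 0, 0.1, 0], [1, 0, 0, 0.1, 0], [1, 0, 0, 0.1, 0], [1, 0, 0, 0.1, 0], [1, 0, 0, 0.1, 0], [1, 0, 0, 0.1, 0], [1, 0, 0, 0.1, 0], [1, 0, 0, 0.1, 0]]

```text
time_s: 88.8
eef_pos: [0.6653, -0.1133, 0.0836]
ee_rot: [78.9, 90.0, -13.5]
force: [1.3, 1.0, 3.0]
gripper_width: -0.0001
```

Request:
play_rows:
  increments:
    - [[1, 0, 0, 0.3, 0], [1, 0, 0, 0.7, 0], [1, 0, 0, 1.13, 0], [0, -0.4, -0.6, 1.13, 0], [0, -0.9, -1.2, 1.13, 0], [0, -1.3, -1.8, 1.13, 0], [0, -1.6, -2.23, 1.13, 0], [0, -1.6, -2.23, 1.13, 0], [0, -1.6, -2.23, 1.13, 0], [0, -1.6, -2.23, 1.13, 0]]

```text
time_s: 90.05
eef_pos: [0.5857, -0.2239, 0.1404]
ee_rot: [85.8, 90.0, -6.5]
force: [0.5, -0.7, 0.2]
gripper_width: 0.0859
```

```bash
python3 - <<'E'
from h import *
im,st=snap("wrist","pregrip");print({k:st[k] for k in("time_s","eef_pos","force","gripper_width","joint_pos")})
# black tab top: predicted outline vs dark pixels
a=np.radians(-2.3);S=np.array([.6853,-.2288]);R=np.array([[np.cos(a),-np.sin(a)],[np.sin(a),np.cos(a)]])
print(w2px("wrist",[np.r_[S+R@[x,y],.041] for x in(-.117,-.083) for y in(-.006,.006)],st))
h=cv2.cvtColor(im,cv2.COLOR_BGR2HSV);m=cv2.inRange(h,(20,100,40),(35,255,255));ys,xs=np.nonzero(m);print(len(xs),xs.min(),xs.max(),ys.min(),ys.max())
E
```

```text
{'time_s': 90.05, 'eef_pos': array([ 0.5857, -0.2239,  0.1404]), 'force': array([ 0.5269, -0.6914,  0.2034]), 'gripper_width': 0.08585002100740576, 'joint_pos': array([-31.7593,  21.9582,  88.5732,   0.0131,  69.4426,  60.5497])}
[[332.7169 268.7809]
 [316.5054 268.7949]
 [333.1013 223.7295]
 [316.2909 223.7417]]
3771 212 354 0 254
```

Request:
play_rows:
  increments:
    - [[0, 0, 0, -0.4, 0], [0, 0, 0, -1, 0], [0, 0, 0, -1.6, 0], [0, 0, 0, -2.1, 0], [0, 0, 0, -2.4, 0], [0, 0, 0, -2.51, 0], [0, 0, 0, -2.51, 0], [0.4, 0, 0, -2.51, 0], [0.6, 0, 0, -2.51, 0], [0.7, 0, 0, -2.51, 0]]
  squeeze: 20

```text
time_s: 91.35
eef_pos: [0.5854, -0.225, 0.0151]
ee_rot: [62.2, 89.9, -30.2]
force: [-1.1, 0.1, 0.6]
gripper_width: 0.0322
```

Request:
play_rows:
  increments:
    - [[0.75, 0, 0, 0, 0], [0.78, 0, 0, 0, 0], [1, 0, 0, 0, 0], [1, 0, 0, 0, 0], [1, 0, 0, 0, 0], [1, 0, 0, 0, 0], [1, 0, 0, 0, 0], [1, 0, 0, 0, 0], [1, 0, 0, 0, 0], [1, 0, 0, 0, 0]]
  squeeze: 25

```text
time_s: 92.6
eef_pos: [0.5851, -0.225, 0.0146]
ee_rot: [10.5, 90.0, -81.9]
force: [-1.0, -3.4, 1.6]
gripper_width: 0.0115
```

Request:
play_rows:
  increments:
    - [[1, -0.03, 0, 0, 0], [1, -0.08, 0, 0, 0], [1, -0.14, 0.01, 0, 0], [1, -0.2, 0.01, 0, 0], [1, -0.26, 0.01, 0, 0], [1, -0.32, 0.01, 0, 0], [1, -0.38, 0.02, 0, 0], [1, -0.44, 0.02, 0, 0], [1, -0.5, 0.02, 0, 0], [1, -0.5, 0.02, 0, 0]]
  squeeze: 40

```text
time_s: 93.85
eef_pos: [0.5597, -0.2238, 0.0146]
ee_rot: [-92.5, 90.0, 175.1]
force: [3.2, -0.6, 1.6]
gripper_width: 0.011
```

Drag is 3.2 N and the tray is still on the bench, so I keep pulling.

Request:
play_rows:
  increments:
    - [[1, -0.06, 0, 0, 0], [1, -0.14, 0.01, 0, 0], [1, -0.24, 0.01, 0, 0], [1, -0.34, 0.01, 0, 0], [1, -0.44, 0.02, 0, 0], [1, -0.54, 0.02, 0, 0], [1, -0.64, 0.03, 0, 0], [1, -0.74, 0.03, 0, 0], [1, -0.84, 0.03, 0, 0], [1, -0.9, 0.04, 0, 0]]

```text
time_s: 95.1
eef_pos: [0.5151, -0.2219, 0.0146]
ee_rot: [62.2, 90.0, -30.1]
force: [5.0, -0.9, 0.6]
gripper_width: 0.0111
```

Request:
play_rows:
  increments:
    - [[1, -0.06, 0, 0, 0], [1, -0.14, 0.01, 0, 0], [1, -0.24, 0.01, 0, 0], [1, -0.34, 0.01, 0, 0], [1, -0.44, 0.02, 0, 0], [1, -0.54, 0.02, 0, 0], [1, -0.64, 0.03, 0, 0], [1, -0.74, 0.03, 0, 0], [1, -0.84, 0.03, 0, 0], [1, -0.9, 0.04, 0, 0]]

```text
time_s: 96.35
eef_pos: [0.47, -0.2199, 0.0146]
ee_rot: [60.4, 90.0, -32.0]
force: [4.7, -1.0, 0.4]
gripper_width: 0.0115
```

Request:
play_rows:
  increments:
    - [[1, -0.06, 0, 0, 0], [1, -0.14, 0.01, 0, 0], [1, -0.24, 0.01, 0, 0], [1, -0.34, 0.01, 0, 0], [1, -0.4, 0.02, 0, 0], [1, -0.4, 0.02, 0, 0], [1, -0.4, 0.02, 0, 0], [1, -0.4, 0.02, 0, 0], [1, -0.4, 0.02, 0, 0], [1, -0.4, 0.02, 0, 0]]

```text
time_s: 97.6
eef_pos: [0.4498, -0.2188, 0.0146]
ee_rot: [-94.3, 90.0, 173.3]
force: [0.3, -0.4, 6.0]
gripper_width: 0.0114
```

Request:
play_rows:
  increments:
    - [[0.7, 0, 0, 0, 0], [0.5, 0, 0, 0, 0], [0.2, 0, 0, 0, 0], [0, 0, 0, 0, 0], [0, 0, 0, 0.2, 0], [0, 0, 0, 0.8, 0], [0, 0, 0, 1.6, 0], [0, 0, 0, 2.6, 0], [0, 0.4, 0, 3.6, 0], [0, 1, 0, 3.8, 0]]

```text
time_s: 98.85
eef_pos: [0.5023, -0.2202, 0.2101]
ee_rot: [55.6, 89.5, -36.9]
force: [0.1, -1.1, 0.3]
gripper_width: 0.0851
```

Request:
play_rows:
  increments:
    - [[0, 0.5, 0, 0, 0], [0, 1, 0, 0, 0], [0, 1, 0, 0, 0], [0, 1, 0, 0, 0], [0, 1, 0, 0, 0], [0, 1, 0, 0, 0], [0, 1, 0, 0, 0], [0, 1, 0, 0, 0], [0, 1, 0, 0, 0], [0, 1, 0, 0, 0]]

```text
time_s: 100.1
eef_pos: [0.5501, -0.2188, 0.2045]
ee_rot: [-53.9, 90.0, -146.3]
force: [1.0, -0.3, -0.0]
gripper_width: 0.0856
```

```bash
python3 - <<'E'
from capfit import *
im,st=snap("wrist","fin");print({k:st[k] for k in("time_s","eef_pos","force","gripper_width")})
L=lambda k:(cv2.imread(f"pics/{k}.png"),json.load(open(f"pics/{k}.json")))
a=np.radians(-2.3);R=np.array([[np.cos(a),-np.sin(a)],[np.sin(a),np.cos(a)]]);O=np.array([.4498,-.2188])+R@[.1,0]
for n,y in((2,.038),(3,-.038),(4,-.114)):
    c=O+R@[0,y];print("pocket",n,"expected",c,"cap top fit z=.032",np.array(capfit(im,st,c,.032)),"vs z=.038",np.array(capfit(im,st,c,.038))[0])
im0,s0=L("stn")
for c in((.5096,-.1553),(.4991,-.2303),(.4881,-.3053)): print("ref before slide",c,np.array(capfit(im0,s0,c,.032)))
h=cv2.cvtColor(im,cv2.COLOR_BGR2HSV);m=cv2.inRange(h,(20,100,60),(35,255,255));m[:, :150]=0;ys,xs=np.nonzero(m);i=ys.argmin();print("yellow top",xs[i],ys.min(),px2w("wrist",[(xs[i],ys.min())],.01,st))
E
```

```text
{'time_s': 100.1, 'eef_pos': array([ 0.5501, -0.2188,  0.2045]), 'force': array([ 0.9613, -0.2686, -0.021 ]), 'gripper_width': 0.08560165206949917}
pocket 2 expected [ 0.5512 -0.1848] cap top fit z=.032 [24.9113  0.5507 -0.1838] vs z=.038 24.68331527709961
pocket 3 expected [ 0.5482 -0.2608] cap top fit z=.032 [24.7641  0.5477 -0.2603] vs z=.038 24.610864639282227
pocket 4 expected [ 0.5451 -0.3367] cap top fit z=.032 [25.      0.5456 -0.3337] vs z=.038 24.718338012695312
ref before slide (0.5096, -0.1553) [24.7673  0.5091 -0.1568]
ref before slide (0.4991, -0.2303) [25.      0.4996 -0.2308]
ref before slide (0.4881, -0.3053) [23.7501  0.4896 -0.3048]
yellow top 180 181 [[ 0.5951 -0.0819  0.01  ]]
```

```bash
python3 -c "
from station import env
print(env.sign_off())"
```

```text
the job is handed in; nothing more can be done
None
```

The job is handed in. The three locked caps (orange, blue and green tubs) were pressed, turned 60°, lifted off and seated in pockets 2, 4 and 3. The grey tub had no cap from the start. I then slid the tray to the tower, pressed the button and drew the tray back out.

What the last checks showed:
- **Caps:** a fit to the last wrist picture found all three tops at the seated height (32 mm). The centres were within about 3 mm of the pocket centres. I had no picture views left, so this was checked by code, not by eye.
- **Tray home:** contact with the tower showed as a jump in force. The +y and −y ends lined up with the head's ends to about 0.2 mm.
- **Button:** there is no direct reading. The force rose to about 5 N, then stiffened to 12 N at the stop, and eased on the way up, which fits a full press.
- **Tray out:** its back edge is about 38 mm clear of the head.

Things that went wrong or disagreed:
- **Tray lifted:** on the way in, the grip carried the tray roughly 1 mm off the bench over part of the slide, about 5 cm. The caps stood about 12 mm below the head, so nothing should have touched it. I lowered the tray back before the rest of the slide in.
- **Tray knocked:** it had been moved about 3 cm before the first cap was placed, so I measured it again.
- **Cameras:** the top and scene cameras were several mm off the wrist camera, so I relied on the wrist camera and on contact.

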